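# Lay a glass tube in the marking jig and hold the sprung pointer at its length mark

### The arm

A 6-joint arm with a two-finger parallel gripper is mounted at the origin on the work surface. World frame = base frame: x ahead of the robot, y to its left, z up, the work surface at z = 0. Lengths are in m, angles in rad, forces in N, time in s.
With the tool pointing down it reaches from about 0.225 to 0.875 m from the base axis. Payload 3.4 kg.
Tool frame: the origin (TCP) lies midway between the tips of the shut fingers; the grasp point (between the pads) lies 19 mm behind it; x points along the fingers, z is the direction in which the jaws open and shut, and the axes are right-handed (so a half turn about x gives the same grasp; the last joint's range is limited). The gripper opens to 85 mm and grips with 20 to 120 N. Pads are 22 mm wide; open, the fingers measure 114 mm over their backs; the gripper's body (76 mm by 85 mm) begins 54 mm behind the grasp point. The pads swing forward as they close: fully open they stand 13 mm farther back than shut.
Start: joints at [-1.313, 0.276, 1.505, -0, 1.361, -0.121], TCP at [0.213, -0.534, 0.231] pointing down, gripper open.
Joint ranges: [-2.89, 2.89], [-0.75, 2.08], [0.22, 2.7], [-1.18, 4.32], [0.11, 2.71], [-2.7, 2.7]. Speed limits (rad/s): [2.57, 2.57, 3.14, 3.14, 3.14, 3.14].

### API

Orientations are given as a unit quaternion [w, x, y, z].
In Python, from rig import manip, eyes gives the robot as it stands. The module is installed in compiled form; this text tells all that it offers.
- The arm moves only by the shell command python3 -m crank 'ROWS' [FORCE]. ROWS is JSON, a list of rows, each a list of 7 numbers: the shift along the tool's x, y, z in cm, then the turn, a rotation vector about the tool's x, y, z in degrees, then the finger opening in cm, from 0 to 8.54. A call has 1 to 5 rows; each row is the pose to reach, as a shift and turn from the pose commanded when the call began, along the tool's axes at that moment; what a row does not reach only later rows make up. A row lasts 1/8 s, in which the tool goes at most 62.5 mm and 10.7 degrees, less where a joint would pass 70% of its speed; a pose out of reach is approached as far as the arm can. A call with a gripper value outside its range is refused whole. The fingers move at their own pace and stop on an object; FORCE is the grip in N (left out, the last holds). Time passes only in rows, so rows that repeat a pose let the fingers close. It gives the time, the measured TCP pose, the force and the opening at its end, in the units of the state.
- manip.get_state(): the state, without advancing time (a new reading comes with each control period).
- eyes.get_image(name): name is "scene" or "side" or "wrist"; returns a dict with "color" (400x640x3 uint8, blue, green, red), "z_map" (400x640 float32, m along the optical axis (not along the pixel's ray), 0 where there is no reading), "vertical_fov" (degrees; the focal length in pixels is half the picture's height over the tangent of half this angle, whatever the lens; pixels are square), "cx", "cy" (the principal point, pixels), "eye" and "attitude" of the camera in the world. Camera axes: x right, y up, looking along -z (the intrinsics and any distortion apply to the point x, -y, -z); pixel columns grow to the right and rows downward; lengths in m; the calibration is good to about 2 mm. A picture is of the moment at which its call begins.
- manip.sign_off(): hands the job in, once; it reports no verdict.
The state is a dict: "clock": time; "qpos": joint angles; "qd": joint speeds; "effort": joint torques, N m; "position": TCP position; "ee_rot": TCP orientation; "contact_force": force on the tool from outside, world axes, zero at the start; "moment": the same for the moment, N m; "width": finger opening in m.
Only numpy, scipy, OpenCV 4.12 (cv2) and the standard library are available. Lean on these libraries where they do the work, as an engineer would, in place of code of your own. Each camera call takes 0.05 s, during which the arm holds its last target.

### The job

Take the white glass tube out of the wooden rack and lay it gently in the two V-rests of the marking jig, with its end right up against the steel end stop, and let go of it. Then pull the sprung pointer rod out by its black knob until the needle stands at the red line on the rule's white cursor, and finish there, still holding the knob against the spring so that the tube can be marked to length. Leave the coloured tubes and everything else on the bench where they are.

Things in the scene. Friction and masses are not known exactly. Their poses are not given: they have to be found in the camera images.
- jig: Marking jig fixed on the bench: plywood board 430 x 150 x 18 mm, tube V-rests along one side, a sprung rod along the other. Origin on the bench surface; board spans x -200 to +230, y -75 to +75 mm. Its +x runs along it to the end stop and points away from the robot (yaw within 0.2 rad). A steel rule lies along it: x -175 to -5, y -25 to -3, top 30 mm above the bench.
- rest_near (a point): Centre of the jig's near V-rest, on the axis of a tube lying in it: jig x = -155, y = -45 mm, 60 mm above the bench. Each black V-rest is 24 mm long, opens upward at 90 degrees, is 48 mm wide over its arms, whose tips are 67 mm above the bench.
- rest_far (a point): The same point of the far V-rest: jig x = +130, y = -45, z = 60 mm. Beyond it the steel end stop (44 mm wide, 80 mm high) turns its face to the tube at jig x = +200; a light push (5 to 8 N) slides a held tube up to it. A 380 mm tube against the stop has its middle at jig x = +10, y = -45, z = 60. Between the rests only the board (top 18 mm high) is under the tube.
- tube_white: The white glass tube, 15 mm diameter, 380 mm long, straight, about 60 g, ends alike. Origin at its middle on its axis; x along the tube. It starts in one of the rack's three grooves, lying about along the rack's x.
- tube_blue: Blue glass tube of the same size in another groove of the rack, to be left there. Origin at its middle on its axis.
- tube_amber: Amber glass tube of the same size in another groove of the rack, to be left there. Origin at its middle on its axis.
- rack: Fixed tube rack: two dark ribbed wooden blocks, each 36 mm along x and 196 mm along y, ridges 56 mm high, at x = -110 and +110 mm, joined by slats 12 mm high. Origin on the bench surface in its middle, x along the grooves. Grooves at y = -48, 0, +48 mm; a tube in one has its axis 43.5 mm above the bench. Between the blocks the tubes are free underneath.
- rod: The sprung rod with its black pull knob. Origin at the middle of the knob's grip (28 mm diameter, 36 mm long), on the rod's axis, 60 mm above the bench; axes as the jig's. At rest at jig x = -68, y = +45. A 38 mm flange ends the knob at 18 to 24 mm towards -x; a 10 mm metal rod and, 33 to 43 mm towards +x, a brass collar with the pointer arm follow. It only slides along jig x.
- draw (a joint): How far the rod is pulled out of its barrel towards the robot (jig -x), m: 0 at rest, 0.11 at most. An inner spring pulls it back: about 3 N at rest, 0.6 N more for each 10 mm; let go, it snaps home.
- barrel_mouth (a point): Mouth of the brass spring barrel, on its axis: jig x = -18, y = +45, z = 60 mm. The barrel is 24 mm in diameter (collars 29 mm), runs to x = +210; a 17 mm middle sleeve slides out of it by half the rod's draw. It is held in two grey clamp blocks 22 x 36 mm, 78 mm high, at x = +35 and +160.
- pointer_tip (a point): Lower tip of the black needle on the brass pointer arm, 41 mm above the bench, over the rule; it moves with the rod, 38 mm towards +x and 59 mm towards -y of the knob's middle (at rest at jig x = -30, y = -14 mm). The arm, 5 mm wide, goes on to 6 mm short of the tube.
- cursor: White cursor clamped fast on the rule, 16 mm along it, 30 mm across, with a red line across its middle: the length mark. Origin on the rule's top (30 mm above the bench) under the red line; axes as the jig's. The needle, pulled along jig -x, must stand over the red line; that takes 40 to 85 mm of draw.
- pencil: Flat red carpenter's pencil, 120 mm long, on the bench between jig and rack; leave alone. Origin at its underside.
- file: Glass-scoring file, 180 mm, wooden handle, at the left; leave alone. Origin at its underside.
- hacksaw: Yellow hacksaw, 400 x 125 mm, lying at the right; leave alone. Origin at its underside.
- carton: Closed cardboard carton 120 x 90 x 70 mm at the left; leave alone. Origin at its underside.
- can: Plain metal drinks can, 66 mm diameter, 115 mm high, at the right rear; leave alone. Origin at its underside.
- jar: Amber glass jar with a green lid, 64 mm diameter, 90 mm high, at the left rear; leave alone. Origin at its underside.

How it is judged:
By the outcome, as a careful person would: the job done as asked, in the order asked, and still so for the second after the job is handed in, while the arm keeps its last pose, push and grip.
It also fails if it takes over 48 s, if anything falls off the work surface, if the arm or the gripper's body presses on something with over 40 N, if the wrist force passes 120 N, or if a joint passes its speed limit or range.

## Working session

There is one attempt and no reset: what is moved stays moved. The work goes in short steps, Python scripts to look and compute and a shell command to move; the robot and the scene stay as the last step left them, time stands still between calls to the robot, and variables do not carry over. Pictures are saved under pics/ and viewed, and the job is handed in when it is done.

```bash
mkdir -p pics; ls; python3 - <<'E'
from rig import manip, eyes
import cv2
print(manip.get_state())
for n in ["scene","side","wrist"]:
    im=eyes.get_image(n); cv2.imwrite(f"pics/{n}0.png",im["color"])
    print(n,{k:v for k,v in im.items() if k not in("color","z_map")}, (im["z_map"]>0).mean())
E
```

```text
pics
{'clock': 0.0, 'qpos': array([-1.31299971e+00,  2.76606619e-01,  1.50617320e+00,  1.49302034e-05,
        1.36069416e+00, -1.21009851e-01]), 'qd': array([-0.00023353, -0.00050458, -0.00033736,  0.0003664 , -0.00141419,
        0.00019504]), 'effort': array([-2.04256437e-03, -4.16773081e+01, -2.45802695e+01, -8.90714127e-04,
        1.09642619e-02, -6.12952931e-06]), 'position': array([ 0.21249647, -0.53370733,  0.23041712]), 'ee_rot': array([ 0.58469594,  0.39736368,  0.5856919 , -0.39648172]), 'contact_force': array([ 0.03453591, -0.42290914,  0.06643448]), 'moment': array([-0.02029021, -0.03323554,  0.04824262]), 'width': 0.0854372908763712}
scene {'vertical_fov': 52.61923836110507, 'cx': 319.3543352412971, 'cy': 200.66160970173547, 'eye': array([1.37575061, 0.12813514, 1.23759156]), 'attitude': array([0.62854382, 0.19631929, 0.23270867, 0.7157081 ])} 0.9959453125
side {'vertical_fov': 55.39665338033825, 'cx': 324.59996281559415, 'cy': 196.604118327044, 'eye': array([0.02411118, 0.6282702 , 0.94449452]), 'attitude': array([-0.33287744, -0.12515745,  0.34607883,  0.86819218])} 0.9959140625
wrist {'vertical_fov': 60.911565367972095, 'cx': 320.6126322455533, 'cy': 199.33464649801004, 'eye': array([ 0.27834772, -0.50747783,  0.37279646]), 'attitude': array([ 0.81939222, -0.11803906,  0.08043061, -0.55515231])} 0.99599609375
```

View pics/scene0.png

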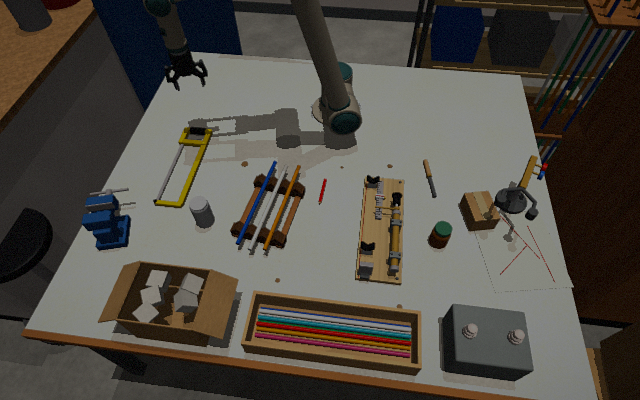

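View pics/side0.png

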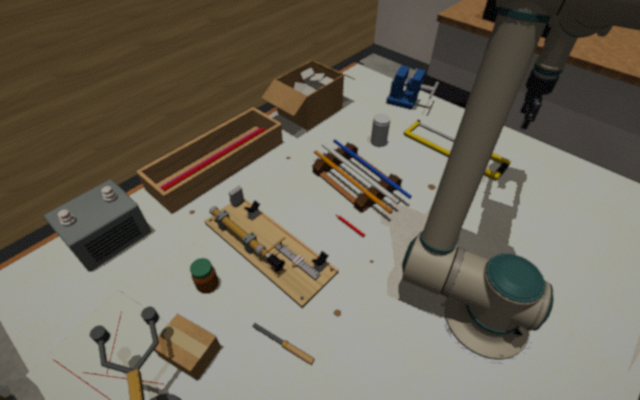

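View pics/wrist0.png

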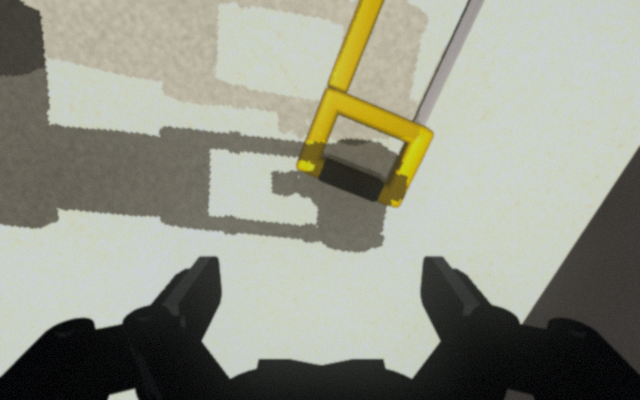

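```bash
cat > h.py <<'E'
import numpy as np, cv2
from scipy.spatial.transform import Rotation as R
from rig import manip, eyes
def rot(q): return R.from_quat([q[1],q[2],q[3],q[0]])
def cam(n):
    im=eyes.get_image(n); h=im["color"].shape[0]
    im["f"]=h/2/np.tan(np.radians(im["vertical_fov"])/2); im["R"]=rot(im["attitude"]).as_matrix(); return im
def rays(im,u,v):
    u=np.asarray(u,float);v=np.asarray(v,float)
    d=np.stack([(u-im["cx"])/im["f"],-(v-im["cy"])/im["f"],-np.ones_like(u)],-1)
    return d@im["R"].T
def plane(im,u,v,z):
    d=rays(im,u,v); t=(z-im["eye"][2])/d[...,2]
    return im["eye"]+d*t[...,None]
def cloud(im):
    v,u=np.mgrid[0:400,0:640]; return im["eye"]+rays(im,u,v)*im["z_map"][...,None]
def proj(im,P):
    p=(np.atleast_2d(P)-im["eye"])@im["R"]; return np.stack([im["cx"]-im["f"]*p[:,0]/p[:,2], im["cy"]+im["f"]*p[:,1]/p[:,2]],-1)
def save(name,img,box=None,k=1):
    if box: img=img[box[1]:box[3],box[0]:box[2]]
    cv2.imwrite("pics/"+name+".png",cv2.resize(img,None,fx=k,fy=k,interpolation=cv2.INTER_CUBIC))
E
python3 - <<'E'
from h import *
for n,b in (("scene",(220,150,420,300)),("side",(190,130,430,310))):
    im=cam(n); np.savez(f"{n}0.npz",**im)
    save(n+"0c",im["color"],b,800/(b[2]-b[0])*0.99 if n=="scene" else 3.3)
    P=cloud(im); z=P[...,2]
    m=(np.abs(z)<0.02)&(im["z_map"]>0); print(n,np.percentile(z[m],[5,50,95]))
E
```

```text
scene [-0.00559323 -0.00024706  0.01186626]
side [-0.00298153  0.00036846  0.01352267]
```

View pics/scene0c.png

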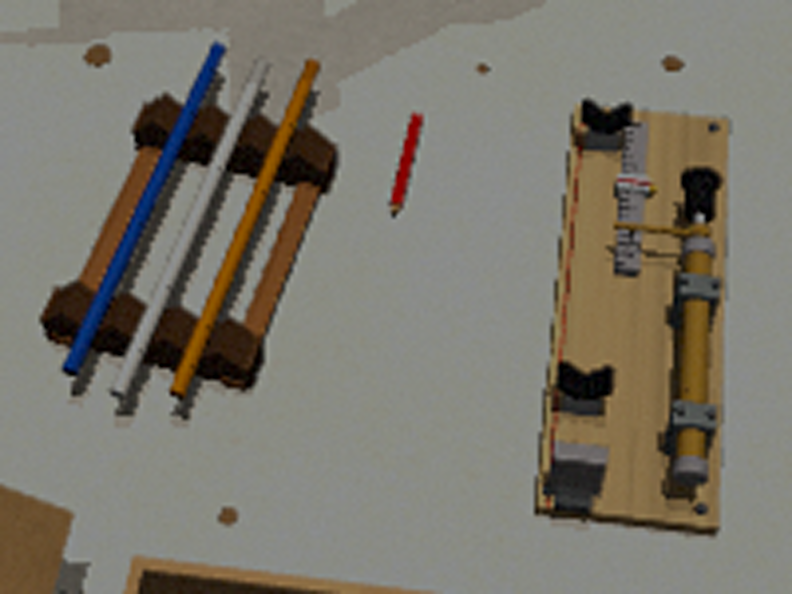

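View pics/side0c.png

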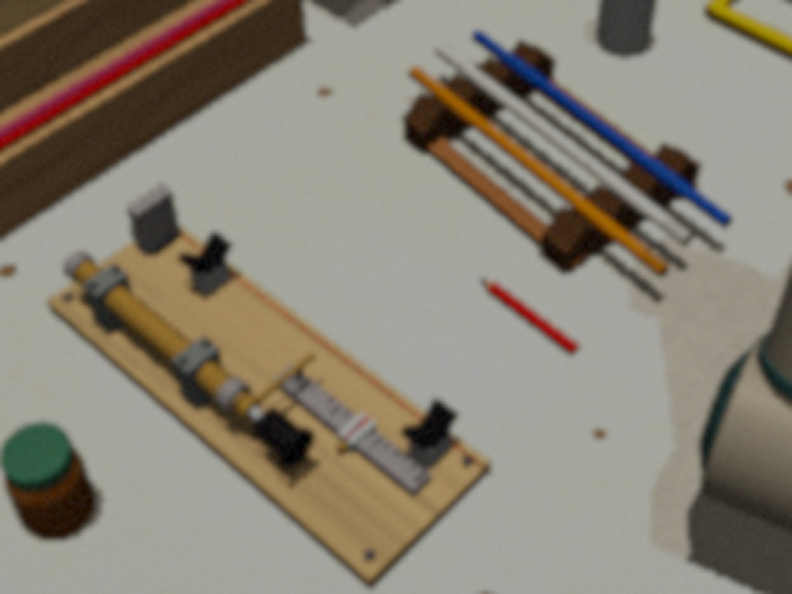

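```bash
python3 - <<'E'
from h import *
S=dict(np.load("scene0.npz"));D=dict(np.load("side0.npz"))
def tri(a,b):
    d1=rays(S,*a);d2=rays(D,*b); d1/=np.linalg.norm(d1);d2/=np.linalg.norm(d2)
    A=np.stack([d1,-d2],1); t=np.linalg.lstsq(A,D["eye"]-S["eye"],rcond=None)[0]
    p=S["eye"]+d1*t[0];q=D["eye"]+d2*t[1]; return (p+q)/2,np.linalg.norm(p-q)
s=lambda x,y:(220+x/3.96-.4,150+y/3.96-.4); d=lambda x,y:(190+x/3.3-.4,130+y/3.3-.4)
L={"Wnear":((262,65),(688,238)),"Wfar":((118,392),(440,53)),
"Bnear":((218,47),(726,219)),"Bfar":((71,369),(479,37)),"Anear":((312,66),(661,267)),"Afar":((179,391),(415,73)),
"cursor":((634,185),(357,430)),"knobflange":((700,178),(300,450)),"boardFR":((536,513),(181,236)),"boardNL":((729,118),(371,580)),"boardNR":((575,103),(488,467)),"boardFL":((718,530),(52,300)),
"stoptop":((582,450),(150,192)),"rodend":((690,468),(78,262))}
for k,(a,b) in L.items():
    p,e=tri(s(*a),d(*b)); print(k,p.round(4),round(e,4))
for n,I in (("scene",S),("side",D)):
    P=cloud(I); C=I["color"].astype(int)
    hsv=cv2.cvtColor(I["color"],cv2.COLOR_BGR2HSV)
    for nm,p in (("W mid",(267,208) if n=="scene" else (361,174)),):
        u,v=p; print(n,nm,P[v-1:v+2,u-1:u+2].reshape(-1,3).round(4)[:9])
E
```

```text
Wnear [ 0.3877 -0.1504  0.0446] 0.0038
Wfar [ 0.7576 -0.2054  0.0392] 0.0011
Bnear [ 0.3731 -0.196   0.0471] 0.0017
Bfar [ 0.7414 -0.2515  0.0424] 0.0028
Anear [ 0.3848 -0.101   0.0463] 0.0028
Afar [ 0.7514 -0.1547  0.0436] 0.0024
cursor [0.478  0.2168 0.0307] 0.0031
knobflange [0.4845 0.2745 0.0595] 0.0015
boardFR [ 0.7981  0.1526 -0.0104] 0.0072
boardNL [0.3768 0.305  0.0181] 0.0032
boardNR [0.3755 0.1586 0.0149] 0.0024
boardFL [0.8056 0.3007 0.0137] 0.0067
stoptop [0.7849 0.1831 0.0866] 0.0052
rodend [0.7804 0.2729 0.0661] 0.0006
scene W mid [[ 0.5905 -0.1832  0.0495]
 [ 0.5909 -0.1793  0.0507]
 [ 0.5868 -0.1772  0.0452]
 [ 0.5939 -0.1827  0.0481]
 [ 0.592  -0.1797  0.0459]
 [ 0.5925 -0.1758  0.0474]
 [ 0.5981 -0.1818  0.0481]
 [ 0.5967 -0.1786  0.0466]
 [ 0.5957 -0.1753  0.0457]]
side W mid [[ 0.5588 -0.1732  0.0478]
 [ 0.5547 -0.1732  0.0504]
 [ 0.5516 -0.1747  0.0513]
 [ 0.5539 -0.1666  0.0508]
 [ 0.5533 -0.1717  0.0477]
 [ 0.5491 -0.1716  0.0504]
 [ 0.5547 -0.1685  0.0443]
 [ 0.5499 -0.1674  0.0481]
 [ 0.5481 -0.1707  0.047 ]]
```

```bash
cat >> h.py <<'E'
def target(grasp,yaw,st=None,rel=0.019):
    """grasp point xyz, tube yaw; returns shift cm, rotvec deg in tool axes"""
    st=st or manip.get_state(); p0=st["position"];R0=rot(st["ee_rot"]).as_matrix()
    best=None
    for s in (1,-1):
        x=np.array([0,0,-1.]);z=s*np.array([-np.sin(yaw),np.cos(yaw),0]);y=np.cross(z,x)
        Rt=np.stack([x,y,z],1); rv=R.from_matrix(R0.T@Rt).as_rotvec(degrees=True)
        if best is None or np.linalg.norm(rv)<np.linalg.norm(best[1]): best=(Rt,rv)
    Rt,rv=best; p=np.array(grasp)+rel*Rt[:,0]
    print("tool axes now",R0.T.round(3).tolist()); print("shift cm",(R0.T@(p-p0)*100).round(2),"rv deg",rv.round(2)); return Rt
E
python3 -c "
from h import *
target([.573,-.178,.2],-0.148)"
```

```text
tool axes now [[-0.0, 0.001, -1.0], [0.929, 0.37, 0.0], [0.37, -0.929, -0.001]]
shift cm [  5.01  46.66 -19.75] rv deg [ 3.018e+01 -5.000e-02  1.000e-02]
```

```bash
python3 -m crank '[[0.5,6,-2.5,6,0,0,4],[1,12,-5,12,0,0,4],[1.5,18,-7.5,18,0,0,4],[2,24,-10,24,0,0,4],[2.5,29,-12,30,0,0,4]]' 30; python3 -c "
from h import *
target([.573,-.178,.2],-0.148)"
```

```text
clock: 0.88
position: [0.4373, -0.3157, 0.2065]
ee_rot: [-0.462, -0.536, -0.461, 0.536]
contact_force: [0.4, -0.6, -0.3]
width: 0.0399
tool axes now [[0.001, -0.001, -1.0], [0.989, -0.148, 0.001], [-0.148, -0.989, 0.001]]
shift cm [  2.55  11.38 -15.63] rv deg [-0.03  0.03 -0.03]
```

```bash
python3 -m crank '[[0.5,4,-5.3,0,0,0,4],[1,8,-10.5,0,0,0,4],[1,11.4,-15.6,0,0,0,4],[1,11.4,-15.6,0,0,0,4]]' 30; python3 - <<'E'
from h import *
im=cam("wrist"); np.savez("wr1.npz",**im); save("wr1",im["color"],None,1.2)
print(im["eye"],manip.get_state()["position"])
E
```

```text
clock: 1.38
position: [0.5736, -0.1758, 0.196]
ee_rot: [0.464, 0.534, 0.464, -0.533]
contact_force: [-1.4, -0.5, 0.1]
width: 0.0398
[ 0.64373159 -0.18604332  0.33829204] [ 0.57270697 -0.17699476  0.19603322]
```

View pics/wr1.png

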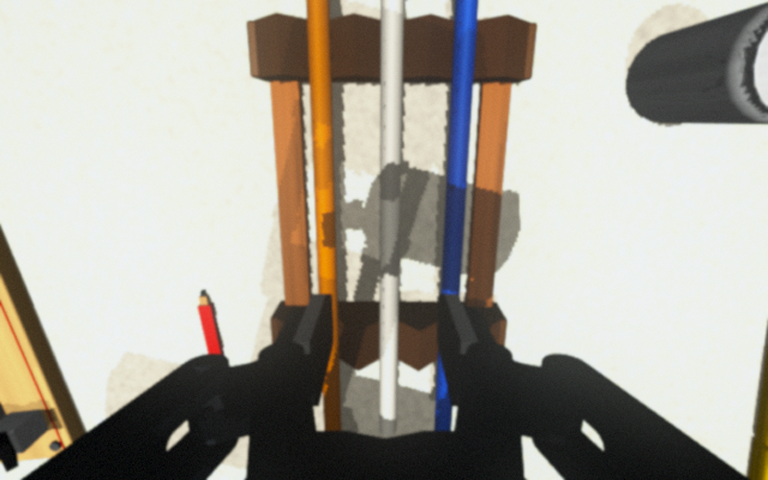

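```bash
python3 - <<'E'
from h import *
for f in ("wr1","scene0","side0"):
    im=dict(np.load(f+".npz")); P=cloud(im); 
    # white tube edges: lateral coords in frame of assumed tube
    c=np.array([.573,-.178]); a=np.array([np.cos(-.148),np.sin(-.148)]); n=np.array([-a[1],a[0]])
    q=P[...,:2]-c; s=q@a; l=q@n; z=P[...,2]
    m=(np.abs(s)<.2)&(np.abs(l)<.016)&(z>.034)&(z<.062)&(im["z_map"]>0)
    hsv=cv2.cvtColor(im["color"],cv2.COLOR_BGR2HSV); m&=hsv[...,1]<60
    ks=cv2.connectedComponents(m.astype(np.uint8))
    for lo in np.arange(-.2,.2,.05):
        k=m&(s>lo)&(s<lo+.05)
        if k.sum()>20: print(f,round(lo+.025,3),k.sum(),"lat",l[k].mean().round(4),np.percentile(l[k],[5,95]).round(4),"ztop",np.percentile(z[k],[50,80,95]).round(4))
    print("s range",np.percentile(s[m],[0.5,99.5]).round(3))
E
```

```text
wr1 -0.175 459 lat -0.0017 [-0.0082  0.005 ] ztop [0.0493 0.0502 0.051 ]
wr1 -0.125 697 lat -0.0016 [-0.0087  0.0053] ztop [0.0493 0.0503 0.051 ]
wr1 -0.075 777 lat -0.0015 [-0.0083  0.0056] ztop [0.0493 0.0503 0.0509]
wr1 -0.025 874 lat -0.0012 [-0.0079  0.0058] ztop [0.0493 0.0504 0.051 ]
wr1 0.025 1028 lat -0.001 [-0.0078  0.0061] ztop [0.0493 0.0504 0.0511]
wr1 0.075 1139 lat -0.0012 [-0.0078  0.0055] ztop [0.0494 0.0504 0.0512]
wr1 0.125 1211 lat -0.0012 [-0.0081  0.0058] ztop [0.0493 0.0504 0.0512]
s range [-0.187  0.142]
scene0 -0.175 31 lat 0.0029 [-0.0022  0.0079] ztop [0.0477 0.0507 0.0529]
scene0 -0.125 44 lat 0.0029 [-0.004   0.0081] ztop [0.0486 0.0507 0.0523]
scene0 -0.075 48 lat 0.0022 [-0.0065  0.0083] ztop [0.0473 0.0515 0.054 ]
scene0 -0.025 46 lat 0.0031 [-0.004  0.008] ztop [0.0481 0.0501 0.0534]
scene0 0.025 50 lat 0.0028 [-0.0041  0.0081] ztop [0.0487 0.0512 0.0529]
scene0 0.075 56 lat 0.0029 [-0.005   0.0091] ztop [0.048  0.0507 0.0536]
scene0 0.125 57 lat 0.0022 [-0.0054  0.0083] ztop [0.0479 0.0499 0.0518]
scene0 0.175 53 lat 0.003 [-0.0042  0.0085] ztop [0.048  0.0502 0.0535]
s range [-0.186  0.19 ]
side0 -0.175 56 lat 0.0018 [-0.0058  0.0074] ztop [0.0481 0.051  0.0533]
side0 -0.125 67 lat 0.0012 [-0.0129  0.0073] ztop [0.0486 0.0505 0.052 ]
side0 -0.075 66 lat 0.002 [-0.0091  0.0081] ztop [0.0489 0.0509 0.0521]
side0 -0.025 57 lat 0.0023 [-0.0053  0.0077] ztop [0.0481 0.0504 0.0516]
side0 0.025 52 lat 0.0027 [-0.0048  0.007 ] ztop [0.0489 0.0507 0.0525]
side0 0.075 49 lat 0.0026 [-0.0058  0.0073] ztop [0.0486 0.0503 0.0527]
side0 0.125 59 lat 0.001 [-0.0134  0.0076] ztop [0.0479 0.0506 0.0526]
side0 0.175 37 lat 0.0033 [-0.0028  0.0078] ztop [0.0488 0.0507 0.0531]
s range [-0.189  0.186]
```

```bash
python3 -c "
from h import *
target([.5728,-.1792,.0435],-0.148)"
```

```text
tool axes now [[-0.0, 0.001, -1.0], [0.99, -0.14, -0.0], [-0.14, -0.99, -0.0]]
shift cm [17.15  0.04  0.23] rv deg [ 0.4  -0.03  0.02]
```

```bash
python3 -m crank '[[4.5,0,0.2,0.3,0,0,3.2],[9,0,0.2,0.4,0,0,3.2],[13,0,0.2,0.4,0,0,3.2],[16,0,0.2,0.4,0,0,3.2],[17.1,0,0.2,0.4,0,0,3.2]]' 25; python3 - <<'E'
from h import *
im=cam("wrist"); np.savez("wr2.npz",**im); save("wr2",im["color"],None,1.2)
target([.5728,-.1792,.0435],-0.148)
E
```

```text
clock: 2.05
position: [0.5688, -0.1821, 0.0238]
ee_rot: [-0.459, -0.536, -0.461, 0.538]
contact_force: [-0.0, 0.3, 0.9]
width: 0.0322
tool axes now [[-0.004, 0.001, -1.0], [0.988, -0.153, -0.004], [-0.153, -0.988, -0.001]]
shift cm [-0.11  0.33 -0.32] rv deg [-0.3  -0.03  0.23]
```

View pics/wr2.png

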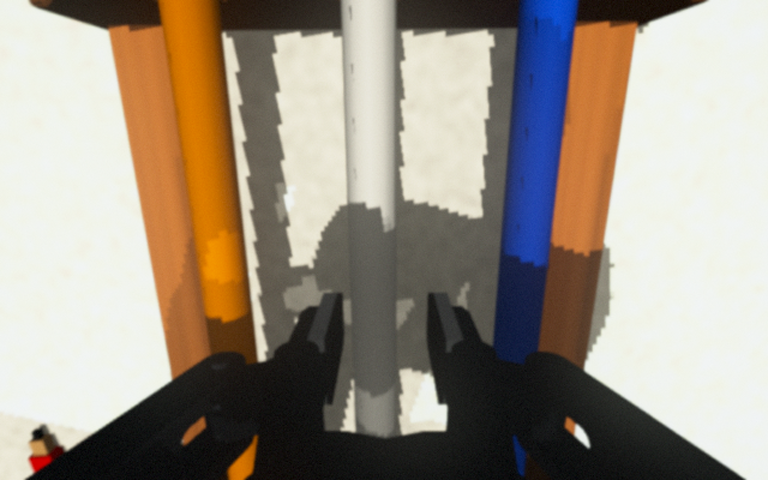

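```bash
python3 -m crank '[[-0.1,0.2,-0.3,-0.3,0,0,3.2],[-0.1,0.2,-0.3,-0.3,0,0,3.2]]' 25;  python3 - <<'E'
from h import *
im=cam("wrist"); save("wr3",im["color"],None,1.2)
target([.5728,-.1792,.0435],-0.148)
E
```

```text
clock: 2.35
position: [0.5748, -0.1791, 0.0282]
ee_rot: [0.463, 0.536, 0.461, -0.535]
contact_force: [0.5, 0.3, 0.6]
width: 0.0318
tool axes now [[0.003, -0.001, -1.0], [0.989, -0.146, 0.003], [-0.146, -0.989, 0.001]]
shift cm [ 0.36 -0.18  0.05] rv deg [ 0.1   0.05 -0.17]
```

View pics/wr3.png

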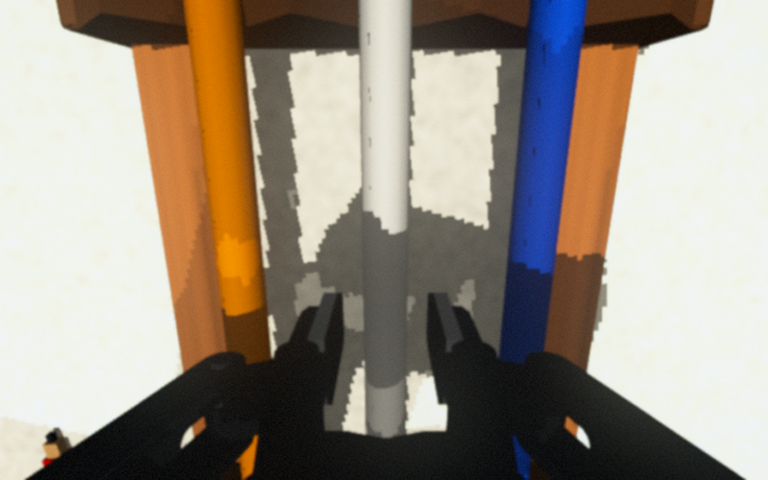

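```bash
python3 -m crank '[[0.3,0,0,0,0,0,3.2],[0.3,0,0,0,0,0,1],[0.3,0,0,0,0,0,1],[0.3,0,0,0,0,0,1],[0.3,0,0,0,0,0,1]]' 25;  python3 - <<'E'
from h import *
s=manip.get_state(); print(s["width"],s["position"],s["contact_force"],s["moment"])
im=cam("wrist"); save("wr4",im["color"],None,1.2)
E
```

```text
clock: 3.02
position: [0.5734, -0.1785, 0.0237]
ee_rot: [-0.462, -0.535, -0.462, 0.535]
contact_force: [-0.4, 0.2, 2.2]
width: 0.0143
0.014272772819269636 [ 0.57341331 -0.17848862  0.02365217] [-0.36203066  0.2076235   2.18605075] [0.10411522 0.16010705 0.07471107]
```

View pics/wr4.png

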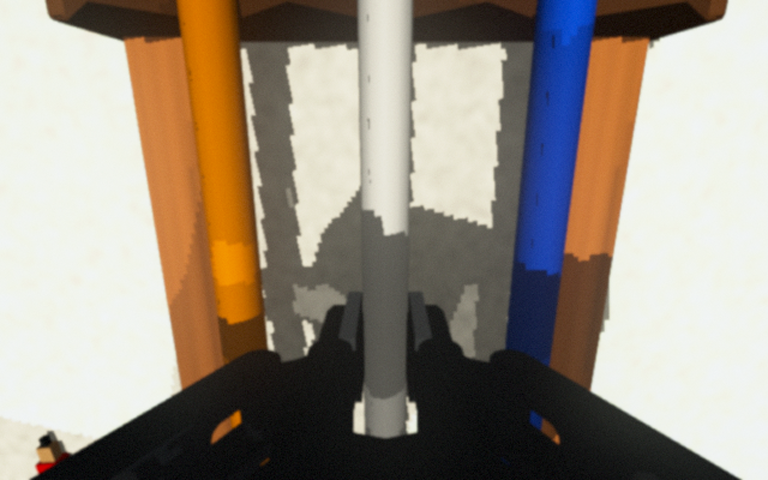

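```bash
python3 -m crank '[[-1.5,0,0,0,0,0,1],[-4,0,0,0,0,0,1],[-8,0,0,0,0,0,1],[-12,0,0,0,0,0,1],[-15,0,0,0,0,0,1]]' 25;  python3 - <<'E'
from h import *
s=manip.get_state(); print(s["width"],s["position"],s["contact_force"],s["moment"])
target([.55,.187,.20],-0.01)
im=cam("scene"); save("s5",im["color"],(200,130,440,310),3.3)
E
```

```text
clock: 3.7
position: [0.5741, -0.1788, 0.1764]
ee_rot: [0.463, 0.536, 0.461, -0.535]
contact_force: [0.2, -0.4, -1.2]
width: 0.0144
0.014371119693814705 [ 0.57412344 -0.17884492  0.17635251] [ 0.21211999 -0.41131734 -1.22631089] [ 0.04357823  0.0152933  -0.03115439]
tool axes now [[0.003, -0.001, -1.0], [0.989, -0.146, 0.003], [-0.146, -0.989, 0.001]]
shift cm [ -0.52  -7.73 -35.84] rv deg [-7.83  0.07 -0.17]
```

View pics/s5.png

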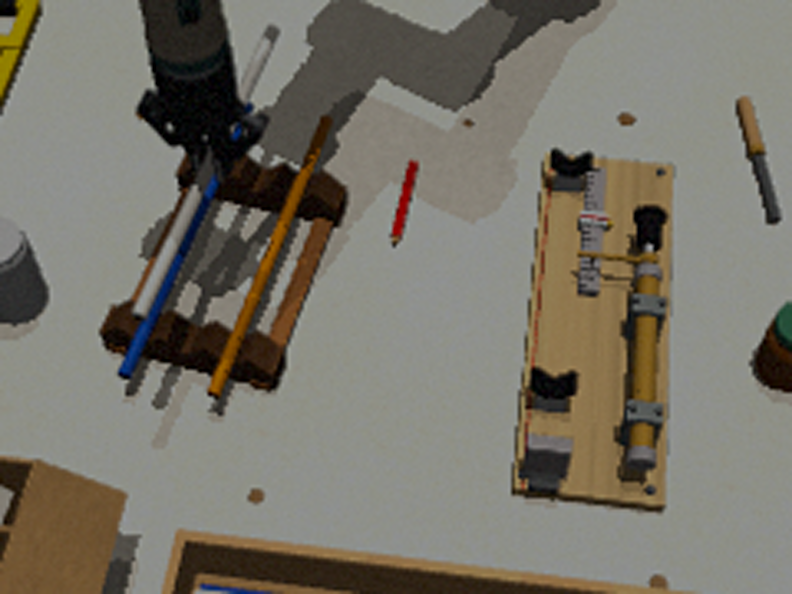

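```bash
python3 -m crank '[[0,-1,-4,-1,0,0,1],[0,-2,-9,-2.5,0,0,1],[0,-3.5,-15,-4,0,0,1],[0,-5,-21,-6,0,0,1],[0,-6,-26.5,-7.8,0,0,1]]' 25;  python3 - <<'E'
from h import *
target([.55,.187,.20],-0.01)
E
```

```text
clock: 4.38
position: [0.5522, 0.0943, 0.1738]
ee_rot: [0.498, 0.503, 0.498, -0.502]
contact_force: [0.9, 0.1, -0.5]
width: 0.0141
tool axes now [[0.001, 0.0, -1.0], [1.0, -0.009, 0.001], [-0.009, -1.0, -0.0]]
shift cm [-0.72 -0.31 -9.26] rv deg [ 0.04 -0.   -0.04]
```

```bash
python3 -m crank '[[-0.4,-0.2,-4.5,0,0,0,1],[-0.7,-0.3,-8,0,0,0,1],[-0.7,-0.3,-9.3,0,0,0,1],[-0.7,-0.3,-9.3,0,0,0,1],[-0.7,-0.3,-9.3,0,0,0,1]]' 25;  python3 - <<'E'
from h import *
im=cam("wrist"); np.savez("wr6.npz",**im);save("wr6",im["color"],None,1.25)
s=manip.get_state(); print(s["width"],s["position"],s["contact_force"],s["moment"])
E
```

```text
clock: 5.0
position: [0.5508, 0.184, 0.1803]
ee_rot: [-0.497, -0.502, -0.497, 0.503]
contact_force: [-0.2, -0.0, -1.0]
width: 0.0139
0.013998339825949693 [0.55082374 0.18395335 0.18029592] [-0.00542996  0.31210882 -0.827262  ] [ 0.01277607 -0.00284742 -0.00056989]
```

View pics/wr6.png

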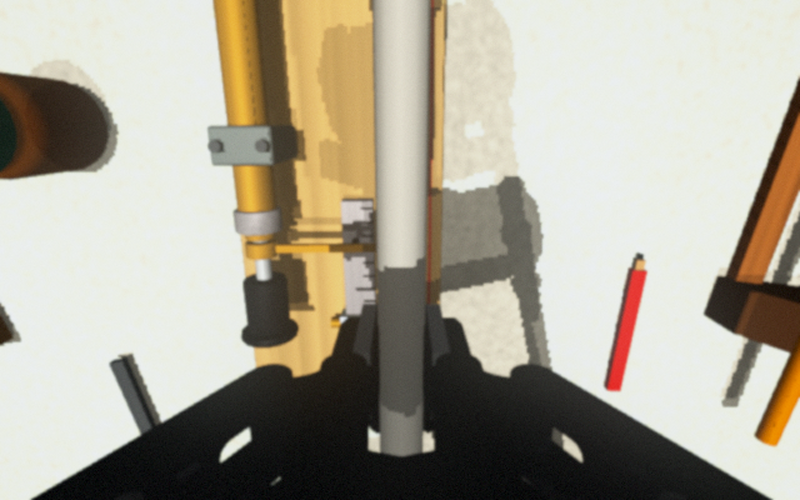

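```bash
cat > jig.py <<'E'
from h import *
def line_fit(P,m,yaw=0):
    q=P[m]; return q
def barrel(f,verbose=1):
    im=dict(np.load(f+".npz")) if isinstance(f,str) else f
    P=cloud(im); hsv=cv2.cvtColor(im["color"],cv2.COLOR_BGR2HSV)
    z=P[...,2]
    m=(P[...,0]>.53)&(P[...,0]<.8)&(P[...,1]>.24)&(P[...,1]<.31)&(z>.055)&(z<.09)&(im["z_map"]>0)&(hsv[...,1]>100)
    q=P[m]; 
    out=[]
    for lo in np.arange(.53,.8,.02):
        k=(q[:,0]>lo)&(q[:,0]<lo+.02)
        if k.sum()<15: continue
        a=q[k]; 
        # circle fit with r=12mm in (y,z)
        from scipy.optimize import least_squares
        r=least_squares(lambda t: np.hypot(a[:,1]-t[0],a[:,2]-t[1])-.012,[a[:,1].mean(),.06],loss="soft_l1",f_scale=.001)
        out.append([a[:,0].mean(),*r.x,k.sum()])
    out=np.array(out)
    if verbose: print(out.round(4))
    return out
if __name__=="__main__":
    for f in ("wr6","scene0","side0"):
        print(f); o=barrel(f); print("fit",np.polyfit(o[:,0]-.57,o[:,1],1))
    im=dict(np.load("wr6.npz"));P=cloud(im);hsv=cv2.cvtColor(im["color"],cv2.COLOR_BGR2HSV);z=P[...,2]
    m=(abs(P[...,1]-.187)<.02)&(z>.18)&(z<.22)&(P[...,0]>.6)&(hsv[...,1]<60); q=P[m]
    for lo in np.arange(.58,.8,.03):
        k=(q[:,0]>lo)&(q[:,0]<lo+.03)
        if k.sum()>15: print("tube",lo+.015,q[k].mean(0).round(4),np.percentile(q[k,1],[3,97]).round(4),"top",np.percentile(q[k,2],90).round(4))
E
python3 jig.py
```

```text
wr6
[[5.460e-01 2.682e-01 5.700e-02 4.810e+02]
 [5.532e-01 2.746e-01 5.640e-02 1.810e+02]
 [5.810e-01 2.735e-01 5.940e-02 7.360e+02]
 [5.948e-01 2.734e-01 5.950e-02 4.120e+02]
 [6.259e-01 2.733e-01 5.930e-02 3.830e+02]
 [6.401e-01 2.733e-01 5.930e-02 1.015e+03]
 [6.601e-01 2.732e-01 5.940e-02 1.087e+03]
 [6.780e-01 2.732e-01 5.940e-02 9.220e+02]]
fit [0.01384528 0.2723002 ]
scene0
[[ 0.545   0.2636  0.0577 22.    ]
 [ 0.5817  0.2761  0.0589 30.    ]
 [ 0.6253  0.2756  0.0586 18.    ]
 [ 0.6405  0.2747  0.0594 37.    ]
 [ 0.6611  0.2749  0.0597 35.    ]
 [ 0.6806  0.2753  0.0596 37.    ]
 [ 0.7006  0.2751  0.0598 34.    ]
 [ 0.7164  0.2744  0.0611 24.    ]
 [ 0.7592  0.2747  0.0596 42.    ]]
fit [0.03115983 0.27113361]
side0
[[ 0.5455  0.2693  0.0575 40.    ]
 [ 0.5548  0.2726  0.056  21.    ]
 [ 0.5825  0.2737  0.0597 34.    ]
 [ 0.5968  0.2729  0.0597 40.    ]
 [ 0.6403  0.2732  0.0596 46.    ]
 [ 0.6599  0.2732  0.0593 46.    ]
 [ 0.6796  0.2731  0.0599 47.    ]
 [ 0.7004  0.2731  0.0597 48.    ]
 [ 0.7205  0.2724  0.0596 43.    ]
 [ 0.7618  0.2727  0.0596 28.    ]]
fit [0.00599756 0.27218726]
tube 0.595 [0.6051 0.1832 0.2056] [0.1764 0.1898] top 0.2073
tube 0.625 [0.6256 0.1829 0.2057] [0.1762 0.1895] top 0.2074
tube 0.655 [0.6455 0.1827 0.2055] [0.1759 0.1894] top 0.2073
```

```bash
python3 - <<'E'
from h import *
for f in ("wr6","scene0","side0"):
    im=dict(np.load(f+".npz"));P=cloud(im);z=P[...,2];ok=im["z_map"]>0
    for nm,xr,yr,zr in (("clamp1",(.56,.66),(.25,.30),(.074,.082)),("clamp2",(.68,.79),(.25,.30),(.074,.084)),("stop",(.70,.85),(.14,.22),(.076,.086)),("restfar",(.66,.75),(.14,.22),(.055,.072)),("restnear",(.38,.47),(.14,.22),(.055,.072)),("knob",(.42,.54),(.25,.3),(.045,.085)),("board",(.33,.85),(.13,.33),(.012,.024))):
        m=ok&(P[...,0]>xr[0])&(P[...,0]<xr[1])&(P[...,1]>yr[0])&(P[...,1]<yr[1])&(z>zr[0])&(z<zr[1])
        if m.sum()>10: q=P[m]; print(f,nm,m.sum(),"x",np.percentile(q[:,0],[1,5,50,95,99]).round(4),"y",np.percentile(q[:,1],[1,5,50,95,99]).round(4),"zmed",np.median(q[:,2]).round(4))
E
```

```text
wr6 clamp1 1645 x [0.5637 0.6001 0.6106 0.6206 0.6214] y [0.2554 0.2564 0.2725 0.2882 0.29  ] zmed 0.0776
wr6 restnear 169 x [0.4085 0.4091 0.414  0.4237 0.4272] y [0.1621 0.1631 0.1693 0.2065 0.2074] zmed 0.0657
wr6 knob 2308 x [0.4851 0.4869 0.5074 0.5319 0.538 ] y [0.256  0.2598 0.2701 0.2848 0.2888] zmed 0.0706
wr6 board 22391 x [0.436  0.4543 0.6082 0.6904 0.6965] y [0.1543 0.1576 0.2385 0.2719 0.2976] zmed 0.0177
scene0 clamp1 67 x [0.5633 0.5664 0.611  0.6236 0.647 ] y [0.2576 0.2606 0.2745 0.29   0.2912] zmed 0.0772
scene0 clamp2 82 x [0.6941 0.7142 0.7391 0.7789 0.7859] y [0.2581 0.2584 0.2743 0.2898 0.2906] zmed 0.0769
scene0 stop 65 x [0.7757 0.7767 0.7851 0.7927 0.7933] y [0.1639 0.1655 0.1846 0.2033 0.2062] zmed 0.0795
scene0 restfar 82 x [0.6939 0.6948 0.7095 0.7195 0.72  ] y [0.1612 0.1634 0.1879 0.2064 0.2073] zmed 0.0625
scene0 restnear 63 x [0.4103 0.4113 0.425  0.4352 0.4368] y [0.1644 0.1652 0.1918 0.2093 0.2097] zmed 0.0627
scene0 knob 117 x [0.4857 0.4873 0.5081 0.5291 0.5363] y [0.2594 0.2626 0.2754 0.2889 0.2925] zmed 0.0705
scene0 board 2928 x [0.3833 0.4079 0.6228 0.7952 0.8061] y [0.1567 0.1608 0.2303 0.3003 0.3043] zmed 0.0175
side0 clamp1 88 x [0.5634 0.5658 0.6095 0.6212 0.624 ] y [0.2577 0.259  0.2746 0.2899 0.2914] zmed 0.0775
side0 clamp2 87 x [0.7016 0.7247 0.7353 0.776  0.7828] y [0.2562 0.2593 0.2746 0.2905 0.2914] zmed 0.0774
side0 stop 64 x [0.7735 0.7749 0.7827 0.7916 0.7931] y [0.1616 0.1634 0.1843 0.204  0.2052] zmed 0.0787
side0 restfar 79 x [0.6928 0.6936 0.7037 0.7171 0.7183] y [0.16   0.1642 0.1745 0.2061 0.2073] zmed 0.0625
side0 restnear 108 x [0.4093 0.4098 0.4206 0.432  0.4335] y [0.1618 0.1636 0.1767 0.207  0.2086] zmed 0.0632
side0 knob 204 x [0.4839 0.4845 0.4984 0.5261 0.5363] y [0.2595 0.2627 0.278  0.2881 0.2914] zmed 0.0699
side0 board 4226 x [0.3777 0.3866 0.5504 0.7689 0.7982] y [0.1558 0.1622 0.233  0.3007 0.3037] zmed 0.018
```

```bash
python3 -c "
from h import *
target([.573,.1837,.060],-0.005)"
```

```text
tool axes now [[-0.0, -0.001, -1.0], [1.0, -0.012, -0.0], [-0.012, -1.0, 0.001]]
shift cm [ 1.393e+01  2.220e+00 -1.000e-02] rv deg [-0.39  0.05  0.02]
```

```bash
python3 -m crank '[[3,0.8,0,-0.2,0,0,1],[6.5,1.6,0,-0.4,0,0,1],[10,2.2,0,-0.4,0,0,1],[12,2.2,0,-0.4,0,0,1],[12,2.2,0,-0.4,0,0,1]]' 25;  python3 - <<'E'
from h import *
s=manip.get_state(); print(s["position"],s["contact_force"],s["moment"],s["qd"].round(3))
im=cam("wrist"); np.savez("wr7.npz",**im);save("wr7",im["color"],None,1.25)
im=cam("side"); np.savez("side7.npz",**im);save("side7",im["color"],(190,170,350,310),5)
target([.573,.1837,.060],-0.005)
E
```

```text
clock: 5.68
position: [0.5715, 0.1835, 0.0587]
ee_rot: [-0.498, -0.5, -0.499, 0.503]
contact_force: [0.7, 0.9, -1.3]
width: 0.0141
[0.57154363 0.18354286 0.05872262] [ 0.71768941  0.85129265 -1.34414908] [0.02412394 0.0420014  0.00649631] [ 0.007 -0.031 -0.04   0.003  0.009 -0.   ]
tool axes now [[0.001, -0.0, -1.0], [1.0, -0.005, 0.001], [-0.005, -1.0, 0.0]]
shift cm [ 2.   -0.04  0.07] rv deg [ 0.03  0.01 -0.05]
```

View pics/wr7.png

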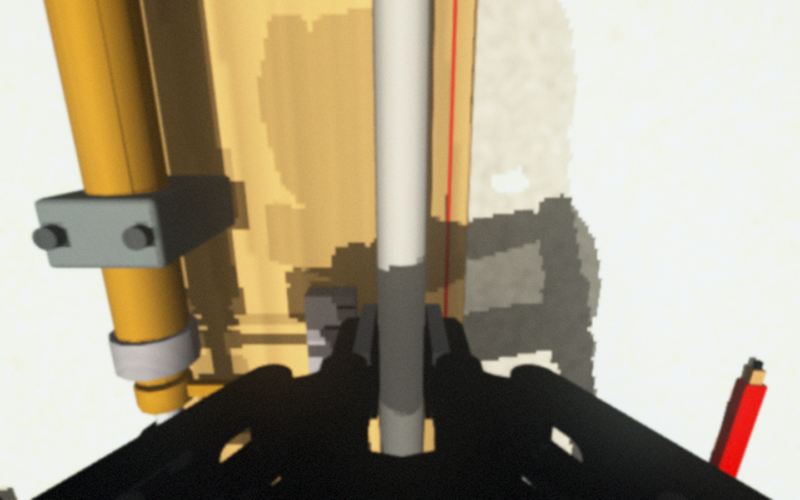

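View pics/side7.png

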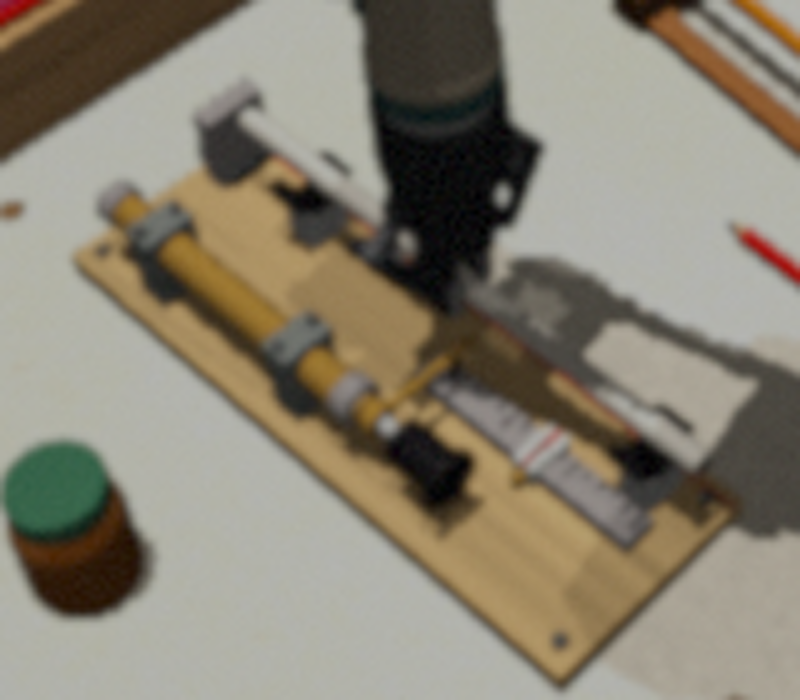

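```bash
python3 - <<'E'
from jig import *
im=dict(np.load("wr7.npz")); o=barrel(im)
P=cloud(im);z=P[...,2];hsv=cv2.cvtColor(im["color"],cv2.COLOR_BGR2HSV)
m=(abs(P[...,1]-.187)<.02)&(z>.07)&(z<.09)&(P[...,0]>.58)&(hsv[...,1]<60); q=P[m]
for lo in np.arange(.58,.8,.03):
    k=(q[:,0]>lo)&(q[:,0]<lo+.03)
    if k.sum()>15: print("tube",q[k].mean(0).round(4),np.percentile(q[k,1],[3,97]).mean().round(4),"top",np.percentile(q[k,2],90).round(4))
E
python3 -m crank '[[0.5,0,0,0,0,0,1],[1,0,0,0,0,0,1],[1.3,0,0,0,0,0,1],[1.6,0,0,0,0,0,1],[1.6,0,0,0,0,0,1]]' 25;python3 -c "
from h import *
s=manip.get_state(); print(s['position'],s['contact_force'],s['moment'])"
```

```text
[[5.462e-01 2.724e-01 5.690e-02 1.040e+03]
 [5.523e-01 2.751e-01 5.640e-02 5.090e+02]
 [5.810e-01 2.737e-01 5.930e-02 2.431e+03]
 [5.942e-01 2.735e-01 5.940e-02 1.148e+03]
 [6.259e-01 2.734e-01 5.930e-02 1.456e+03]
 [6.402e-01 2.734e-01 5.930e-02 3.852e+03]
 [6.602e-01 2.733e-01 5.930e-02 4.430e+03]
 [6.730e-01 2.733e-01 5.930e-02 1.426e+03]]
tube [0.5927 0.1833 0.0833] 0.1834 top 0.0859
tube [0.6255 0.183  0.0838] 0.183 top 0.0855
tube [0.6556 0.1829 0.0837] 0.1828 top 0.0854
tube [0.6709 0.1828 0.0833] 0.1828 top 0.0852
clock: 6.4
position: [0.5725, 0.1852, 0.0442]
ee_rot: [-0.499, -0.501, -0.499, 0.501]
contact_force: [-0.1, -0.4, -0.9]
width: 0.0138
[0.57254377 0.18518704 0.04416742] [-0.13068654 -0.35131152 -0.92216181] [-0.02840707 -0.00242438 -0.01380573]
```

```bash
python3 -m crank '[[0.1,0,0,0,0,0,1],[0.2,0,0,0,0,0,1],[0.3,0,0,0,0,0,1],[0.3,0,0,0,0,0,1]]' 25;python3 -c "
from h import *
s=manip.get_state(); print(s['position'],s['contact_force'],s['moment'])"
```

```text
clock: 6.9
position: [0.5728, 0.1851, 0.0415]
ee_rot: [-0.499, -0.501, -0.499, 0.501]
contact_force: [-0.8, -1.0, -0.5]
width: 0.0143
[0.57282942 0.18506587 0.04151421] [-0.78528711 -1.01986185 -0.46455256] [-0.01557991  0.02792133 -0.01331482]
```

```bash
python3 -m crank '[[0.05,0,0,0,0,0,1],[0.1,0,0,0,0,0,1],[0.1,0,0,0,0,0,1]]' 25;python3 -m crank '[[0.05,0,0,0,0,0,1],[0.1,0,0,0,0,0,1],[0.1,0,0,0,0,0,1]]'; python3 - <<'E'
from h import *
s=manip.get_state(); print(s['position'],s['contact_force'],s['moment'])
im=cam("wrist")
P=cloud(im);z=P[...,2];hsv=cv2.cvtColor(im["color"],cv2.COLOR_BGR2HSV)
m=(abs(P[...,1]-.187)<.02)&(z>.05)&(z<.075)&(P[...,0]>.58)&(hsv[...,1]<60); q=P[m]
for lo in np.arange(.58,.8,.03):
    k=(q[:,0]>lo)&(q[:,0]<lo+.03)
    if k.sum()>15: print("tube",q[k].mean(0).round(4),np.percentile(q[k,1],[3,97]).mean().round(4),"top",np.percentile(q[k,2],90).round(4))
E
```

```text
clock: 7.28
position: [0.5729, 0.1849, 0.0412]
ee_rot: [0.499, 0.501, 0.499, -0.501]
contact_force: [-1.0, -1.2, 4.8]
width: 0.014
clock: 7.65
position: [0.573, 0.1846, 0.0409]
ee_rot: [0.5, 0.501, 0.499, -0.501]
contact_force: [-2.3, -2.6, 8.9]
width: 0.0137
[0.57302625 0.18461921 0.04089708] [-2.34721441 -2.62659303  8.90984802] [-0.37066816  0.36519604  0.01415368]
tube [0.5923 0.1843 0.0658] 0.1844 top 0.0685
tube [0.6255 0.1842 0.0665] 0.1842 top 0.0681
tube [0.6556 0.1841 0.0665] 0.1841 top 0.0682
tube [0.6715 0.184  0.0663] 0.1841 top 0.0681
```

```bash
python3 -m crank '[[-0.1,0.2,0.08,0,0,0,1],[-0.1,0.5,0.08,0,0,0,1],[-0.1,0.8,0.08,0,0,0,1],[-0.1,0.9,0.08,0,0,0,1]]' 25;python3 -c "
from h import *
s=manip.get_state(); print(s['position'],s['contact_force'],s['moment'])"
```

```text
clock: 8.2
position: [0.5813, 0.1838, 0.0402]
ee_rot: [-0.499, -0.5, -0.499, 0.502]
contact_force: [-2.6, -4.0, 3.7]
width: 0.0139
[0.58125224 0.18375662 0.0401654 ] [-2.58438694 -4.00234036  3.69882768] [-0.53720788  0.47765194 -0.02920792]
```

```bash
python3 -m crank '[[0,0.1,0.06,0,0,0,1],[0,0.2,0.06,0,0,0,1],[0,0.2,0.06,0,0,0,1]]' 25;python3 -m crank '[[0,0.1,0,0,0,0,1],[0,0.1,0,0,0,0,1]]'
```

```text
clock: 8.57
position: [0.5844, 0.184, 0.0404]
ee_rot: [0.499, 0.501, 0.499, -0.501]
contact_force: [-0.2, -1.3, -0.1]
width: 0.0138
clock: 8.82
position: [0.5852, 0.184, 0.0405]
ee_rot: [0.499, 0.501, 0.499, -0.501]
contact_force: [0.0, 0.2, -0.6]
width: 0.0143
```

```bash
python3 -m crank '[[0,0.1,0,0,0,0,1],[0,0.1,0,0,0,0,1]]'; python3 - <<'E'
from h import *
im=cam("side"); np.savez("side8.npz",**im);save("side8",im["color"],(200,170,350,300),5)
E
```

```text
clock: 9.07
position: [0.5857, 0.1839, 0.0404]
ee_rot: [0.499, 0.501, 0.499, -0.501]
contact_force: [-0.8, -1.1, -1.4]
width: 0.0142
```

View pics/side8.png

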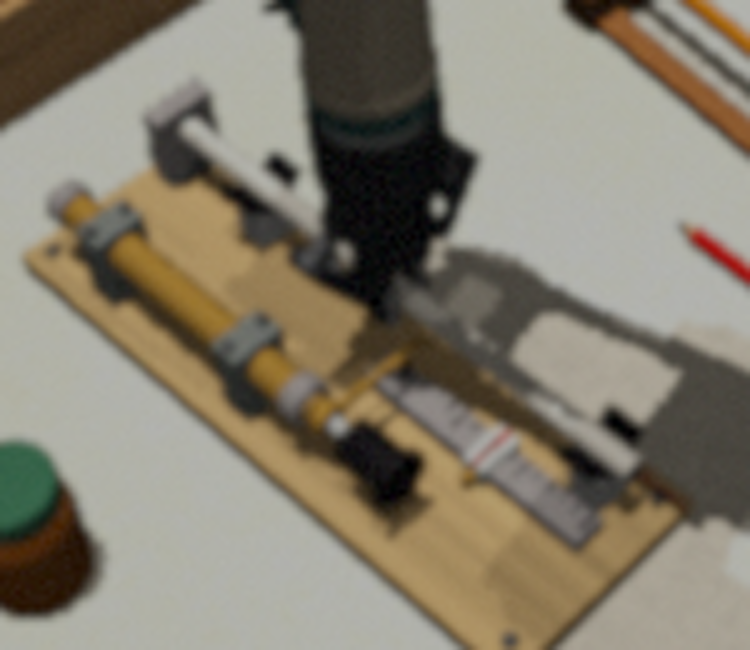

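```bash
python3 -m crank '[[0,0.1,0,0,0,0,1],[0,0.15,0,0,0,0,1],[0,0.15,0,0,0,0,1]]';python3 -m crank '[[0,0.1,0,0,0,0,1],[0,0.1,0,0,0,0,1]]'
```

```text
clock: 9.5
position: [0.5857, 0.1838, 0.0403]
ee_rot: [-0.498, -0.5, -0.5, 0.502]
contact_force: [-4.6, 1.0, 1.9]
width: 0.0138
clock: 9.75
position: [0.5857, 0.1838, 0.0403]
ee_rot: [-0.498, -0.5, -0.5, 0.502]
contact_force: [-6.6, 0.7, 3.6]
width: 0.0144
```

```bash
python3 -m crank '[[0,0,0,0,0,0,3],[0,0,0,0,0,0,3],[0,0,0,0,0,0,3],[0,0,0,0,0,0,3]]'; python3 -m crank '[[-1,0,0,0,0,0,3],[-3,0,0,0,0,0,3],[-6,0,0,0,0,0,3],[-10,0,0,0,0,0,3],[-14,0,0,0,0,0,3]]'; python3 - <<'E'
from h import *
for n,b in (("side",(190,160,350,300)),("scene",(340,160,430,290))):
    im=cam(n); np.savez(n+"9.npz",**im);save(n+"9",im["color"],b,4.5)
im=cam("wrist"); np.savez("wr9.npz",**im);save("wr9",im["color"],None,1.25)
for f in ("wr9","side9","scene9"):
    im=dict(np.load(f+".npz"));P=cloud(im);z=P[...,2];hsv=cv2.cvtColor(im["color"],cv2.COLOR_BGR2HSV)
    m=(abs(P[...,1]-.187)<.02)&(z>.05)&(z<.075)&(hsv[...,1]<60); q=P[m]
    for lo in np.arange(.40,.8,.06):
        k=(q[:,0]>lo)&(q[:,0]<lo+.06)
        if k.sum()>15: print(f,"tube",q[k].mean(0).round(4),np.percentile(q[k,1],[3,97]).mean().round(4),"top",np.percentile(q[k,2],90).round(4))
E
```

```text
clock: 10.25
position: [0.5887, 0.1837, 0.0405]
ee_rot: [0.499, 0.501, 0.499, -0.501]
contact_force: [0.4, 0.2, 0.1]
width: 0.03
clock: 10.88
position: [0.5883, 0.1837, 0.1824]
ee_rot: [0.499, 0.501, 0.499, -0.501]
contact_force: [0.5, 0.0, -0.0]
width: 0.0298
wr9 tube [0.4385 0.1851 0.0631] 0.1868 top 0.067
wr9 tube [0.4903 0.1836 0.0657] 0.1837 top 0.0673
wr9 tube [0.5512 0.1832 0.0657] 0.1831 top 0.0674
wr9 tube [0.611  0.183  0.0657] 0.1831 top 0.0673
wr9 tube [0.6723 0.1825 0.0654] 0.1826 top 0.0674
wr9 tube [0.7142 0.1815 0.0649] 0.1791 top 0.0673
side9 tube [0.4259 0.1861 0.064 ] 0.1863 top 0.0679
side9 tube [0.4899 0.1864 0.0653] 0.1851 top 0.0689
side9 tube [0.5512 0.1857 0.0654] 0.1847 top 0.068
side9 tube [0.6101 0.1861 0.0651] 0.185 top 0.0682
side9 tube [0.6745 0.1852 0.0635] 0.184 top 0.0679
side9 tube [0.7255 0.1845 0.0642] 0.1829 top 0.0681
side9 tube [0.7766 0.19   0.0644] 0.1868 top 0.073
scene9 tube [0.4887 0.1855 0.065 ] 0.1858 top 0.0683
scene9 tube [0.55   0.1849 0.065 ] 0.1855 top 0.0695
scene9 tube [0.6107 0.1849 0.0656] 0.1851 top 0.0695
scene9 tube [0.6714 0.1846 0.0653] 0.1847 top 0.0704
scene9 tube [0.7269 0.1848 0.0643] 0.185 top 0.0682
scene9 tube [0.7851 0.1849 0.064 ] 0.1854 top 0.0725
```

View pics/side9.png

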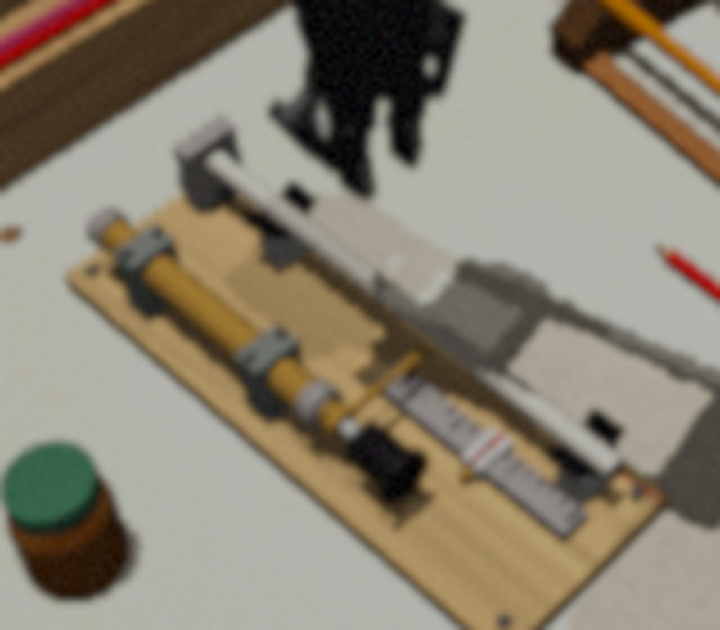

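View pics/scene9.png

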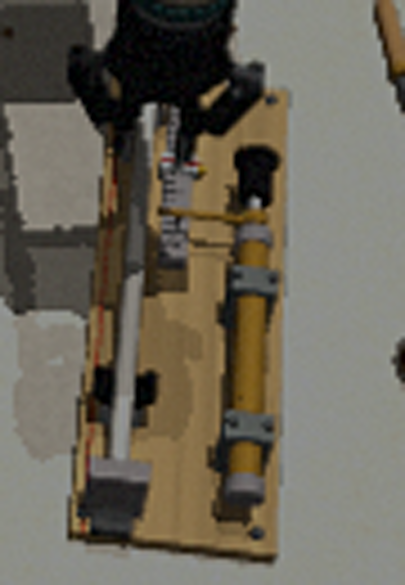

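View pics/wr9.png

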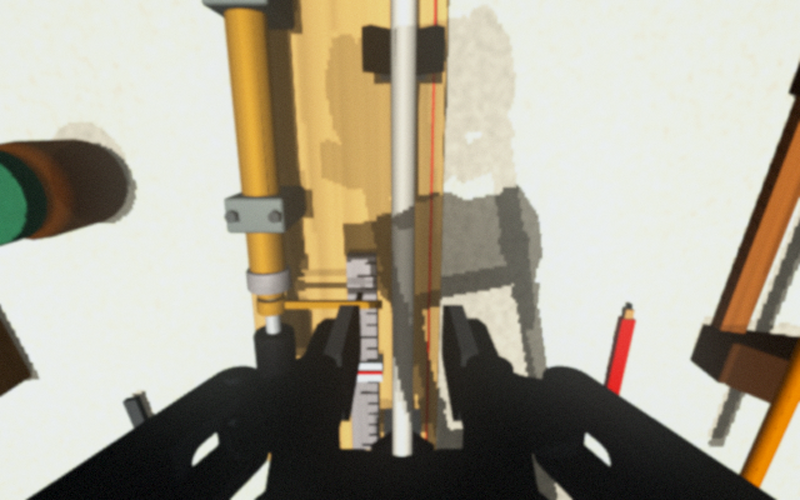

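```bash
python3 -m crank '[[0,3,0,0,0,0,3],[0,6,0,0,0,0,3],[0,9,0,0,0,0,3],[0,9,0,0,0,0,3],[0,9,0,0,0,0,3]]'; python3 - <<'E'
from h import *
im=cam("wrist"); np.savez("wr10.npz",**im);save("wr10",im["color"],(220,0,420,150),4)
im=dict(np.load("wr9.npz")); save("wr9z",im["color"],(240,180,370,320),5)
E
```

```text
clock: 11.65
position: [0.6768, 0.1833, 0.1792]
ee_rot: [-0.498, -0.5, -0.5, 0.502]
contact_force: [0.3, 0.4, -0.4]
width: 0.0299
```

View pics/wr10.png

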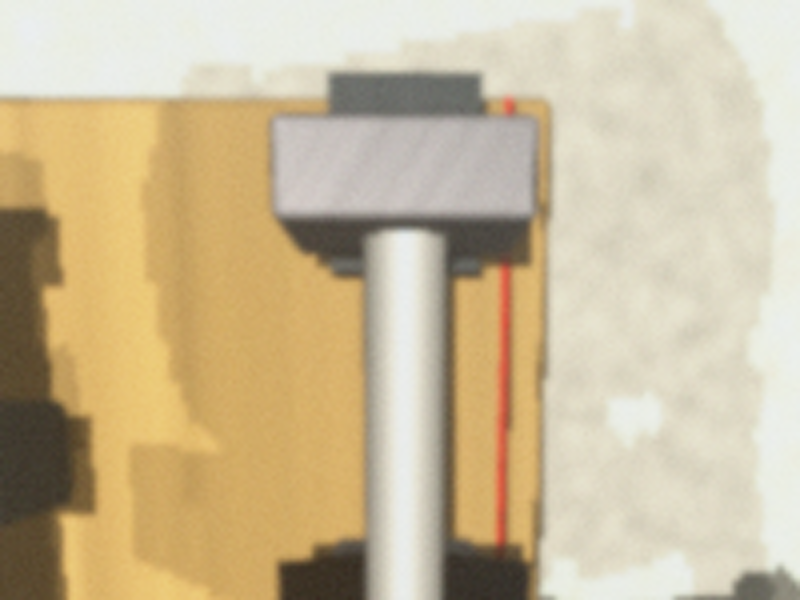

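View pics/wr9z.png

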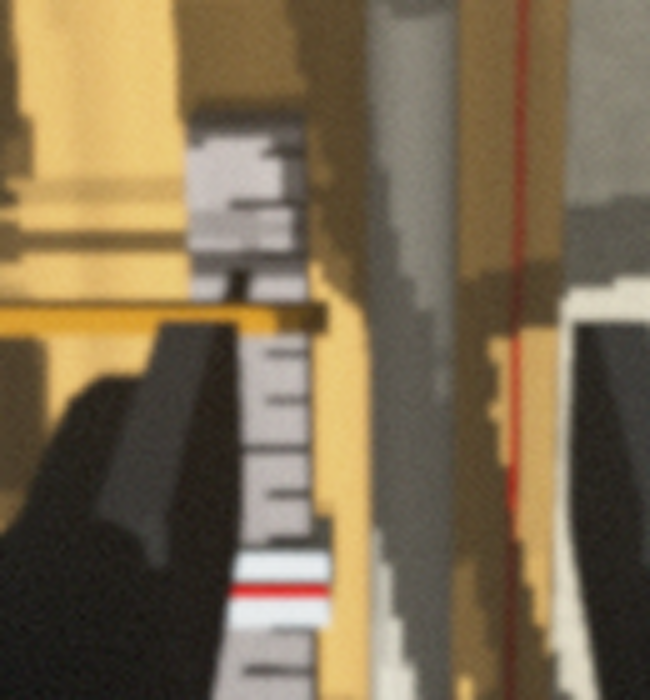

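```bash
python3 - <<'E'
from h import *
im=dict(np.load("wr10.npz"))
off=lambda x,y,b,k:(b[0]+(x+.5)/k-.5,b[1]+(y+.5)/k-.5)
print("stop top edge",plane(im,*off(405,216,(220,0),4),.0795),plane(im,*off(405,216,(220,0),4),.080))
print("tube end top",plane(im,*off(405,230,(220,0),4),.0673),"mid-side",plane(im,*off(368,237,(220,0),4),.060))
im=dict(np.load("wr9.npz"))
for nm,x,y,z in (("needle tip",240,270,.041),("needle tip hi",240,270,.0405),("red",280,591,.030),("red z31.5",280,591,.0315),("armtip far edge",323,305,.06)):
    print(nm,plane(im,*off(x,y,(240,180),5),z).round(4))
P=cloud(im)
for nm,x,y in (("red",280,591),("arm",200,318),("cursorwhite",280,615),("rule",275,470)):
    u,v=map(lambda t:int(round(t)),off(x,y,(240,180),5)); print(nm,P[v,u].round(4))
E
```

```text
stop top edge [0.77607113 0.1824846  0.0795    ] [0.77601343 0.18248577 0.08      ]
tube end top [0.77523523 0.18246103 0.0673    ] mid-side [0.7748699  0.18904821 0.06      ]
needle tip [0.547  0.2144 0.041 ]
needle tip hi [0.5468 0.2144 0.0405]
red [0.4742 0.2095 0.03  ]
red z31.5 [0.4751 0.2094 0.0315]
armtip far edge [0.5481 0.1984 0.06  ]
red [0.4766 0.2088 0.0343]
arm [0.5466 0.2189 0.0617]
cursorwhite [0.4706 0.209  0.0336]
rule [0.4999 0.2096 0.029 ]
```

```bash
python3 - <<'E'
from h import *
im=dict(np.load("wr6.npz")); P=cloud(im)
for u,v in ((270,257),(268,258),(274,256)): print(P[v,u].round(4),im["color"][v,u])
target([.505,.2738,.13],-0.005)
E
```

```text
[0.4788 0.2321 0.0292] [ 61 154 205]
[0.4777 0.2341 0.029 ] [ 48 170 226]
[0.4823 0.2275 0.0344] [207 205 200]
tool axes now [[-0.003, -0.0, -1.0], [1.0, -0.003, -0.003], [-0.003, -1.0, 0.0]]
shift cm [  6.91 -17.19  -8.99] rv deg [0.1  0.02 0.15]
```

```bash
python3 -m crank '[[0,-4,-2,0,0,0,5],[0,-9,-5,0,0,0,5],[0,-14,-7.5,0,0,0,5],[0,-17.2,-9,0,0,0,5],[0,-17.2,-9,0,0,0,5]]'; python3 - <<'E'
from h import *
im=cam("wrist"); np.savez("wr11.npz",**im);save("wr11",im["color"],None,1.25)
P=cloud(im);z=P[...,2]
m=(P[...,0]>.48)&(P[...,0]<.54)&(abs(P[...,1]-.274)<.025)&(z>.05)&(z<.085); q=P[m]; print(len(q))
for lo in np.arange(.48,.54,.006):
    k=(q[:,0]>lo)&(q[:,0]<lo+.006)
    if k.sum()>10: print(lo.round(3),np.percentile(q[k,1],[2,98]).round(4),np.percentile(q[k,1],[2,98]).mean().round(4),np.percentile(q[k,2],95).round(4))
target([.505,.2738,.058],-0.005)
E
```

```text
clock: 12.32
position: [0.5027, 0.2748, 0.1811]
ee_rot: [-0.5, -0.5, -0.5, 0.5]
contact_force: [0.6, 0.3, 0.4]
width: 0.05
2336
0.48 [0.2575 0.2903] 0.2739 0.0785
0.486 [0.2566 0.2912] 0.2739 0.0783
0.492 [0.2606 0.2868] 0.2737 0.0738
0.498 [0.2607 0.2867] 0.2737 0.0738
0.504 [0.2608 0.2867] 0.2737 0.0739
0.51 [0.2609 0.2866] 0.2737 0.0739
0.516 [0.2609 0.2865] 0.2737 0.0739
0.522 [0.2611 0.2865] 0.2738 0.0736
0.528 [0.2687 0.278 ] 0.2734 0.0653
0.534 [0.2687 0.278 ] 0.2734 0.0653
tool axes now [[0.001, -0.0, -1.0], [1.0, -0.001, 0.001], [-0.001, -1.0, 0.0]]
shift cm [14.21  0.    0.05] rv deg [ 0.22  0.01 -0.04]
```

View pics/wr11.png

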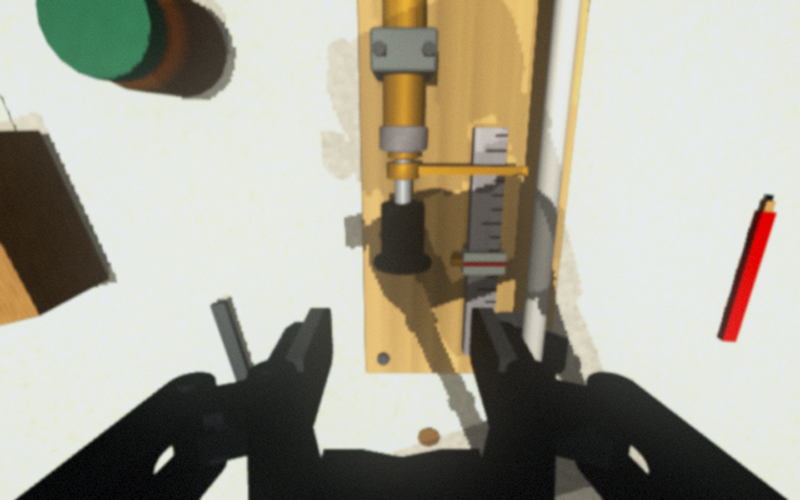

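```bash
python3 -m crank '[[4,0,0,0.2,0,0,5],[8,0,0,0.2,0,0,5],[11.5,0,0,0.2,0,0,5],[13.5,0,0,0.2,0,0,5],[14.1,0,0,0.2,0,0,5]]' 60;  python3 -m crank '[[0,0,0,0,0,0,5],[0,0,0,0,0,0,5]]'; python3 - <<'E'
from h import *
target([.505,.2738,.058],-0.005)
im=cam("wrist"); save("wr12",im["color"],None,1.25)
E
```

```text
clock: 13.0
position: [0.5066, 0.273, 0.0381]
ee_rot: [-0.498, -0.501, -0.498, 0.503]
contact_force: [0.0, -0.2, 0.7]
width: 0.0506
clock: 13.25
position: [0.5077, 0.2742, 0.0405]
ee_rot: [0.499, 0.503, 0.498, -0.501]
contact_force: [0.6, -0.3, -0.8]
width: 0.0501
tool axes now [[0.002, 0.001, -1.0], [1.0, -0.007, 0.002], [-0.007, -1.0, -0.001]]
shift cm [ 0.15 -0.27  0.04] rv deg [-0.12 -0.04 -0.13]
```

View pics/wr12.png

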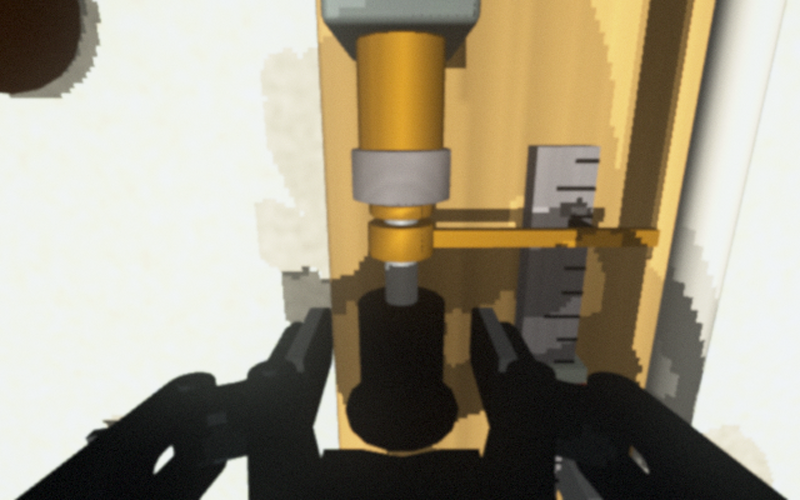

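```bash
python3 -m crank '[[0.1,-0.2,0,0,0,0,5],[0.1,-0.2,0,0,0,0,2],[0.1,-0.2,0,0,0,0,2],[0.1,-0.2,0,0,0,0,2],[0.1,-0.2,0,0,0,0,2]]' 60; python3 -c "
from h import *
s=manip.get_state(); print(s['position'],s['contact_force'],s['moment'])"
```

```text
clock: 13.92
position: [0.5045, 0.274, 0.039]
ee_rot: [0.498, 0.502, 0.498, -0.502]
contact_force: [-1.4, -1.0, 5.3]
width: 0.0263
[0.50450183 0.27404807 0.03898057] [-1.37201302 -1.02053678  5.29766692] [-0.08185638  0.30357689  0.0606192 ]
```

```bash
python3 -m crank '[[0,-1,0,0,0,0,2],[0,-2.2,0,0,0,0,2],[0,-3.6,0,0,0,0,2],[0,-5,0,0,0,0,2],[0,-6,0,0,0,0,2]]' 60; python3 -m crank '[[0,0,0,0,0,0,2],[0,0,0,0,0,0,2]]'; python3 - <<'E'
from h import *
s=manip.get_state(); print(s['position'],s['contact_force'],s['moment'])
im=cam("wrist"); np.savez("wr13.npz",**im);save("wr13",im["color"],None,1.25)
E
```

```text
clock: 14.55
position: [0.4464, 0.2744, 0.039]
ee_rot: [0.5, 0.503, 0.497, -0.5]
contact_force: [7.3, -3.7, 0.5]
width: 0.0266
clock: 14.8
position: [0.4466, 0.2744, 0.039]
ee_rot: [0.5, 0.503, 0.497, -0.5]
contact_force: [5.6, -3.4, 1.1]
width: 0.027
[0.4465589  0.27437197 0.03901022] [ 5.58885803 -3.35293933  1.13647163] [-0.46575368 -0.88370587 -0.03173056]
```

View pics/wr13.png

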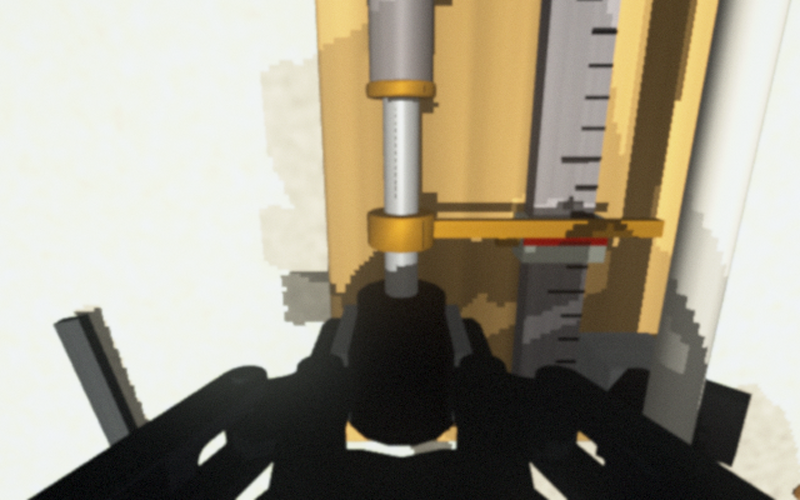

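```bash
cat > gap.py <<'E'
from h import *
import sys
def gap(im):
    P=cloud(im);hsv=cv2.cvtColor(im["color"],cv2.COLOR_BGR2HSV);z=P[...,2]
    ok=(im["z_map"]>0)&(P[...,0]>.44)&(P[...,0]<.56)
    arm=ok&(P[...,1]>.20)&(P[...,1]<.228)&(z>.05)&(z<.072)&(hsv[...,1]>90)
    red=ok&(P[...,1]>.195)&(P[...,1]<.235)&(z>.026)&(z<.042)&(hsv[...,1]>110)&((hsv[...,0]<7)|(hsv[...,0]>172))
    for nm,m in (("arm",arm),("red",red)):
        if m.sum()>4:
            q=P[m]; print(nm,m.sum(),"x",np.percentile(q[:,0],[2,50,98]).round(4),"mean",q.mean(0).round(4))
            v,u=np.where(m)
            if nm=="red":
                for h in (.0335,.034): print("  ray",h,plane(im,u,v,h).mean(0).round(4))
            else:
                for h in (.0615,.062): print("  ray",h,plane(im,u,v,h).mean(0).round(4))
if __name__=="__main__":
    for f in sys.argv[1:]: print(f); gap(dict(np.load(f+".npz")))
E
python3 gap.py wr6 wr9 wr11 wr13 scene0 side0 scene9 side9
```

```text
wr6
arm 244 x [0.5436 0.5463 0.5483] mean [0.5462 0.2143 0.0611]
  ray 0.0615 [0.5463 0.2143 0.0615]
  ray 0.062 [0.5465 0.2142 0.062 ]
wr9
arm 167 x [0.5437 0.5471 0.5485] mean [0.5468 0.2126 0.061 ]
  ray 0.0615 [0.547  0.2126 0.0615]
  ray 0.062 [0.5472 0.2125 0.062 ]
red 38 x [0.4759 0.4769 0.4782] mean [0.4771 0.2088 0.0342]
  ray 0.0335 [0.4767 0.2088 0.0335]
  ray 0.034 [0.477  0.2088 0.034 ]
wr11
arm 244 x [0.5435 0.5459 0.5482] mean [0.546  0.2136 0.0617]
  ray 0.0615 [0.546  0.2136 0.0615]
  ray 0.062 [0.546  0.2137 0.062 ]
red 98 x [0.4761 0.4774 0.4784] mean [0.4773 0.2148 0.0342]
  ray 0.0335 [0.4771 0.2146 0.0335]
  ray 0.034 [0.4773 0.2147 0.034 ]
wr13
arm 1172 x [0.4856 0.4883 0.4904] mean [0.4882 0.214  0.0614]
  ray 0.0615 [0.4882 0.2141 0.0615]
  ray 0.062 [0.4884 0.2143 0.062 ]
red 371 x [0.4752 0.4766 0.4781] mean [0.4766 0.2147 0.0344]
  ray 0.0335 [0.4764 0.2144 0.0335]
  ray 0.034 [0.4765 0.2146 0.034 ]
scene0
arm 15 x [0.5433 0.5474 0.5515] mean [0.5472 0.2126 0.061 ]
  ray 0.0615 [0.5476 0.2126 0.0615]
  ray 0.062 [0.548  0.2125 0.062 ]
red 6 x [0.4751 0.476  0.4791] mean [0.4766 0.2158 0.0334]
  ray 0.0335 [0.4767 0.2158 0.0335]
  ray 0.034 [0.477  0.2158 0.034 ]
side0
arm 22 x [0.5433 0.5463 0.5496] mean [0.5462 0.2136 0.0607]
  ray 0.0615 [0.5457 0.2139 0.0615]
  ray 0.062 [0.5454 0.2142 0.062 ]
scene9
arm 15 x [0.5439 0.5464 0.5507] mean [0.5468 0.2126 0.0603]
  ray 0.0615 [0.5476 0.2126 0.0615]
  ray 0.062 [0.548  0.2125 0.062 ]
red 6 x [0.4758 0.4766 0.4806] mean [0.4774 0.2171 0.0336]
  ray 0.0335 [0.4773 0.2171 0.0335]
  ray 0.034 [0.4776 0.217  0.034 ]
side9
arm 22 x [0.5437 0.5462 0.5493] mean [0.5464 0.2134 0.0603]
  ray 0.0615 [0.5457 0.2139 0.0615]
  ray 0.062 [0.5454 0.2142 0.062 ]
```

```bash
python3 -m crank '[[0,-0.4,0,0,0,0,2],[0,-0.8,0,0,0,0,2],[0,-1.1,0,0,0,0,2],[0,-1.1,0,0,0,0,2],[0,-1.1,0,0,0,0,2]]' 60; python3 - <<'E'
from h import *
s=manip.get_state(); print(s['position'],s['contact_force'],s['moment'])
for n in ("wrist","side","scene"):
    im=cam(n); np.savez(n+"14.npz",**im)
    if n=="wrist": save("wr14",im["color"],(380,120,540,240),5)
    if n=="side": save("side14",im["color"],(260,200,340,260),9)
E
python3 gap.py wrist14 side14 scene14
```

```text
clock: 15.48
position: [0.436, 0.2744, 0.039]
ee_rot: [0.5, 0.503, 0.497, -0.5]
contact_force: [6.1, -2.8, -0.1]
width: 0.0263
[0.43601645 0.27440376 0.03901093] [ 6.06355117 -2.84008267 -0.14880225] [-0.54199782 -0.98209827  0.00475154]
wrist14
arm 1172 x [0.475  0.4777 0.4799] mean [0.4777 0.214  0.0614]
  ray 0.0615 [0.4777 0.2141 0.0615]
  ray 0.062 [0.4778 0.2143 0.062 ]
red 357 x [0.4753 0.4769 0.4782] mean [0.4768 0.2159 0.0344]
  ray 0.0335 [0.4767 0.2156 0.0335]
  ray 0.034 [0.4768 0.2158 0.034 ]
side14
scene14
arm 15 x [0.4722 0.4793 0.4836] mean [0.4788 0.2153 0.0604]
  ray 0.0615 [0.4796 0.2152 0.0615]
  ray 0.062 [0.48   0.2152 0.062 ]
red 7 x [0.4767 0.4788 0.482 ] mean [0.4792 0.2186 0.0368]
  ray 0.0335 [0.4767 0.2189 0.0335]
  ray 0.034 [0.4771 0.2188 0.034 ]
```

View pics/wr14.png

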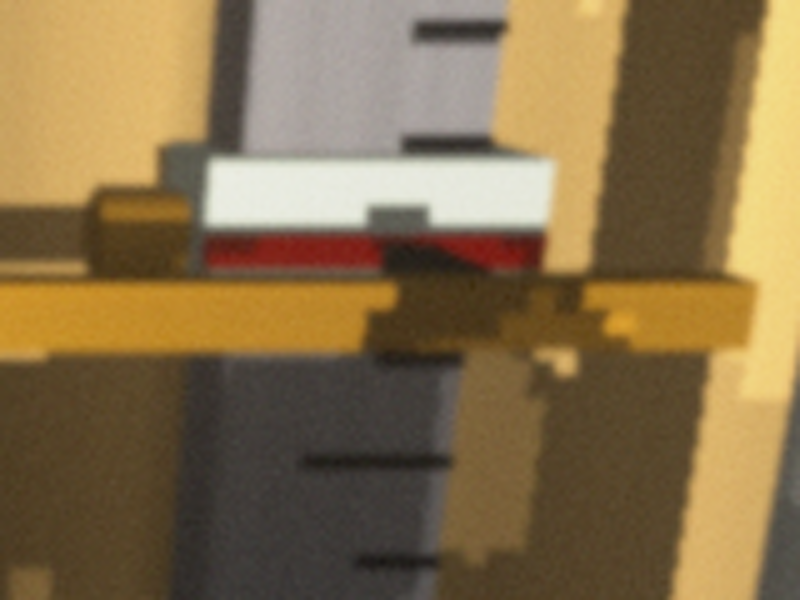

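View pics/side14.png

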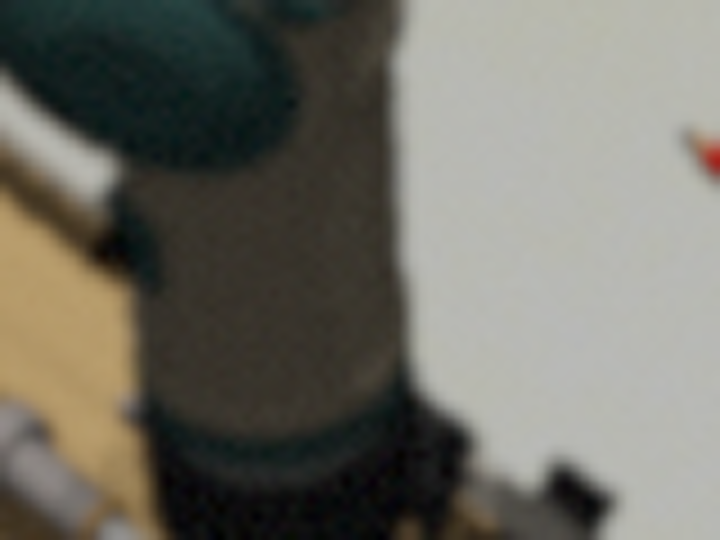

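```bash
python3 - <<'E'
from h import *
im=dict(np.load("wrist14.npz")); f=lambda x,y:(380+(x+.5)/5-.5,120+(y+.5)/5-.5)
for x,y,z in ((410,245,.041),(410,245,.0404),(440,245,.041),(300,232,.034),(300,270,.034)): print(x,y,z,plane(im,*f(x,y),z).round(4))
# expected: needle base/tip projection if at arm x .4777, y .218
for x in (.4752,.4777,.4802):
    print(x,[((proj(im,[x,.2185,z])[0]-[380,120]+.5)*5-.5).round(0).tolist() for z in (.041,.0565)])
E
```

```text
410 245 0.041 [0.4786 0.2148 0.041 ]
410 245 0.0404 [0.4785 0.2145 0.0404]
440 245 0.041 [0.4786 0.2123 0.041 ]
300 232 0.034 [0.4784 0.2216 0.034 ]
300 270 0.034 [0.475  0.2213 0.034 ]
0.4752 [[362.0, 285.0], [438.0, 328.0]]
0.4777 [[365.0, 256.0], [441.0, 296.0]]
0.4802 [[368.0, 226.0], [445.0, 264.0]]
```

```bash
python3 -m crank '[[0,-0.1,0,0,0,0,2],[0,-0.1,0,0,0,0,2],[0,-0.1,0,0,0,0,2],[0,-0.1,0,0,0,0,2]]' 60; python3 - <<'E'
from h import *
s=manip.get_state(); print(s['position'],s['contact_force'],s['moment'],s["width"])
for n in ("wrist","side","scene"):
    im=cam(n); np.savez(n+"15.npz",**im)
    if n=="wrist": save("wr15",im["color"],(380,120,540,240),5)
    else: save(n+"15",im["color"],(190,110,450,310),3)
E
python3 gap.py wrist15 scene15
```

```text
clock: 16.12
position: [0.4352, 0.2744, 0.039]
ee_rot: [0.5, 0.503, 0.497, -0.5]
contact_force: [7.3, -3.3, 0.2]
width: 0.0265
[0.43520229 0.27443126 0.03902188] [ 7.31965492 -3.2856356   0.15090394] [-0.53645033 -1.02252887 -0.06627146] 0.02650124554768751
wrist15
arm 1175 x [0.4742 0.4769 0.4791] mean [0.4768 0.2139 0.0614]
  ray 0.0615 [0.4769 0.214  0.0615]
  ray 0.062 [0.477  0.2142 0.062 ]
red 391 x [0.4754 0.4768 0.4782] mean [0.4768 0.2152 0.0344]
  ray 0.0335 [0.4766 0.2149 0.0335]
  ray 0.034 [0.4767 0.2151 0.034 ]
scene15
arm 16 x [0.4717 0.4763 0.4811] mean [0.4766 0.2145 0.0587]
  ray 0.0615 [0.4787 0.2143 0.0615]
  ray 0.062 [0.4791 0.2143 0.062 ]
red 7 x [0.4739 0.4773 0.4797] mean [0.4775 0.2188 0.0345]
  ray 0.0335 [0.4767 0.2189 0.0335]
  ray 0.034 [0.4771 0.2188 0.034 ]
```

View pics/wr15.png

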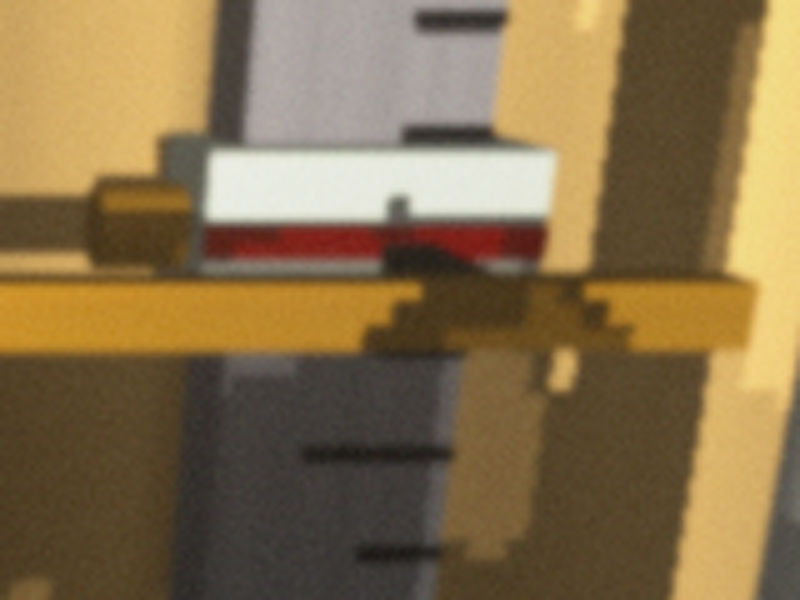

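View pics/scene15.png

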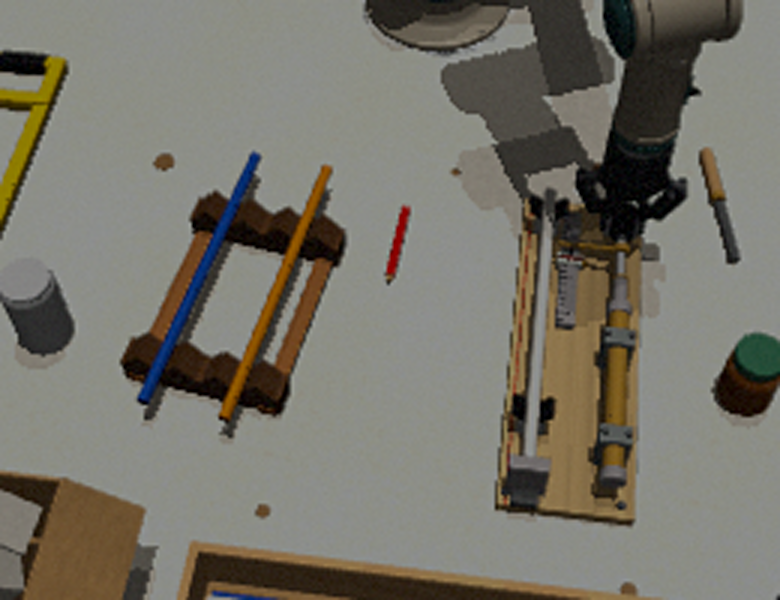

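View pics/side15.png

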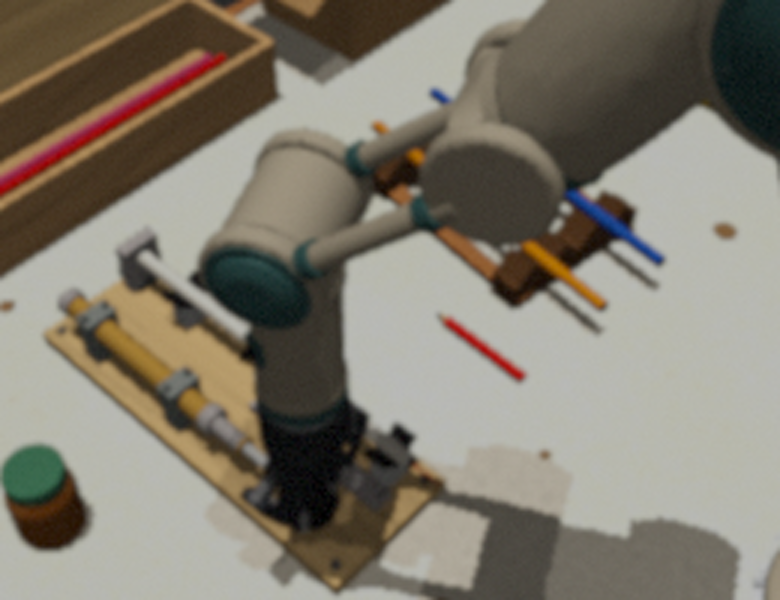

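```bash
python3 -m crank '[[0,0,0,0,0,0,2],[0,0,0,0,0,0,2],[0,0,0,0,0,0,2],[0,0,0,0,0,0,2]]' 60; python3 - <<'E'
from h import *
import gap
im=cam("wrist"); gap.gap(im)
im=dict(np.load("scene15.npz"));P=cloud(im);z=P[...,2];hsv=cv2.cvtColor(im["color"],cv2.COLOR_BGR2HSV)
m=(abs(P[...,1]-.187)<.02)&(z>.05)&(z<.073)&(hsv[...,1]<60); q=P[m]
for lo in np.arange(.44,.76,.08):
    k=(q[:,0]>lo)&(q[:,0]<lo+.08); print(q[k].mean(0).round(4))
print(manip.sign_off())
E
```

```text
clock: 16.77
position: [0.4352, 0.2744, 0.039]
ee_rot: [0.5, 0.503, 0.497, -0.5]
contact_force: [7.5, -3.4, 1.1]
width: 0.0266
arm 1182 x [0.4742 0.4769 0.4791] mean [0.4768 0.2141 0.0614]
  ray 0.0615 [0.4769 0.2141 0.0615]
  ray 0.062 [0.477  0.2144 0.062 ]
red 397 x [0.4753 0.4769 0.4782] mean [0.4768 0.2154 0.0344]
  ray 0.0335 [0.4767 0.2151 0.0335]
  ray 0.034 [0.4767 0.2153 0.034 ]
[0.4804 0.1861 0.0653]
[0.5603 0.1849 0.0655]
[0.6405 0.1848 0.0655]
[0.7204 0.1846 0.0644]
the job is handed in; nothing more can be done
None
```

The white tube lies in both V-rests against the end stop and has been let go. The needle stands at the red line, with the gripper still holding the knob against the spring. I handed the job in at about 17 s.

- **Tube:** I pushed it along the rests until the stop pushed back with 6.6 N, then opened the fingers and lifted away. The camera put the tube's end 0.8 mm short of the stop face, about one pixel. I did not push again, so contact rests on the force reading and the matching position. The tube lies level in both rests.
- **Pointer:** The pointer arm that carries the needle and the red line both measure x = 0.4768 m in the last wrist picture. The needle itself was partly hidden under the arm, so I used the arm's middle for it. The needle had looked aligned with the arm's middle earlier. The knob is held at 60 N grip against a pull of about 7.5 N, and nothing moved between the last two checks.
- **Side and scene views:** The robot arm blocked the side camera, so it could not confirm the needle. The scene camera agreed within 1–2 mm, which is as fine as it can measure.
- **Everything else:** In the last scene picture the coloured tubes, pencil and file look unmoved, as do the jar, can and the visible part of the hacksaw. The carton was outside that picture.

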